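# Re-pin the latch of an equipment box and hold it drawn with the key

## Task

The latch on the steel equipment box has lost its link pin. First put the loose pin fully down through the holes of the link and the bolt and let go of it; then put the key into the lock, working it past the sticky pins until it is fully home, turn it a quarter turn clockwise (seen from above) as far as it goes, and finish while still holding the key turned against its spring, so that the bolt stays drawn out of its keeper. Leave the drive, the tape roll and the mug where they are.

Things in the scene. Friction and masses are not known exactly. Their poses are not given: they have to be found in the camera images.
- case: Fixed grey steel box, dark lid, 150 (x) x 260 (y) x 70 mm high; origin centre of underside, z up. On its lid (box frame): lock housing, a steel block 52 x 52 mm, top 114 mm high, at y -85 mm; link and bolt, two flat plates one over the other, along y; their pin holes at y +35; a guide bridge 49 mm wide, top 102 mm high, at y +75 and the keeper, a like one 104 mm high, at y +118. All at x 0.
- keyway (a point): Lock axis at the level of the housing's flat top face (114 mm up); axes as case. Keyway: slot 14 mm along x, 6 mm along y, with a 45 deg funnel 3 mm deep opening to 20 x 12 mm. Under the 7 mm face the cylinder's slot is 13.4 x 5.4, to 34 mm deep. Sticky pins 16 and 23 mm down resist with some 5 to 15 N; twisting the key to and fro 0.1 rad eases them. The key turns only within 3 mm of home.
- cylinder (a joint): Turn of the lock cylinder, rad: 0 = rest (slot along the box's x), grows clockwise seen from above, hard stop at 1.57. A spring turns it back (0.03 N m at rest, about 0.15 N m at the stop). The key has 0.1 to 0.15 rad of play in the slot, so it must turn some 1.7 rad in all for the cylinder to reach its stop. Turned, the key cannot be pulled out.
- link_hole (a point): Centre of the round hole (11.6 mm) in the link, the upper plate (6 mm thick), at its top face, 102 mm above the table; moves with the link. Axes parallel to case.
- bolt_hole (a point): Centre of the round hole (11.6 mm) in the bolt, the lower plate (6 mm thick), at its top face, 6.5 mm below that of the link; straight under the link's hole while the latch is shut. Moves with the bolt. Under the bolt there is 19 mm of free room to the lid.
- bolt (a joint): Travel of the spring bolt, m: 0 = shut, in the keeper; grows as it is drawn towards the lock (box's -y). The cylinder pulls the link 16 mm over its quarter turn; the link takes the bolt along only through the pin, with up to 3.2 mm lost in the holes. The bolt's spring pulls back with 2 to 5 N.
- pin: Loose steel pin, 60 g, standing upright in pin_stand. Origin: underside of its flange, on its axis; z up along the axis. Flange 20 mm dia, 3 mm thick; above it a round grip 14 mm dia from 3 to 39 mm; below it a shaft 10 mm dia, 24 mm long, its last 6 mm tapering to 5 mm. Seated when the flange rests on the link.
- key: Loose key, 50 g, upright in key_stand. Origin: underside of the bow (shoulder), on the axis; z up. Bow: black, 28 mm (x) x 10 mm (y) x 42 mm tall (z 0 to 42). Below it a round neck 5 mm dia, 10 mm long, then the blade 12 mm (x) x 4 mm (y) down to z = -32 mm, the last 7 mm stepped down to 9 x 2.4 mm. Same either way round (half turn). Fully home when the shoulder rests on the lock's face.
- key_stand: Fixed wooden block 56 x 50 x 42 mm high with a slot 14 x 6 mm along its x, 36 mm deep, holding the key; the shoulder rests on its top. Origin: centre of its underside.
- pin_stand: Fixed wooden block 50 x 50 x 32 mm high with a round 12 mm hole, 27 mm deep, holding the pin; the flange rests on its top. Origin: centre of its underside.
- drive: Bystander: loose black external drive, 75 x 115 x 22 mm, lying flat. Origin: centre of its underside.
- tape: Bystander: loose roll of tape, 90 mm outer dia, 24 mm high, lying flat. Origin: centre of its underside.
- mug: Bystander: loose white mug, 80 mm dia, 90 mm high, upright, handle towards its +y. Origin: centre of its underside.

How it is judged (in metres and radians):
On the way, in this order (a step that is already met when the one before it is completed fails the run):
1. the pin is fully down through link and bolt and let go, the lock unturned (z of pin in the frame of link_hole between -0.003 and 0.003 m and horizontal distance between pin and link_hole below 0.004 m and angle between pin's own z axis and vertical below 0.2 rad and horizontal distance between pin and bolt_hole below 0.006 m and contact force between the fingers and pin below 0.1 N and value of joint cylinder below 0.2 rad), for 0.2 s.
2. the key is fully home in the lock (z of key in the frame of keyway between -0.003 and 0.0035 m and horizontal distance between key and keyway below 0.004 m and angle between key's own z axis and vertical below 0.15 rad), for 0.2 s.
At the end, for the whole second after the job is handed in: Pin through link and bolt, untouched (flange within 3 mm of the link, axis 4 mm, tilt 0.2 rad); key home (shoulder within 3.5 mm of the face, axis 4 mm, tilt 0.15 rad), gripped with over 1 N; cylinder past 1.35 rad, bolt drawn over 9 mm (all of step 2 and z of pin in the frame of link_hole between -0.003 and 0.003 m and horizontal distance between pin and link_hole below 0.004 m and angle between pin's own z axis and vertical below 0.2 rad and horizontal distance between pin and bolt_hole below 0.006 m and contact force between the fingers and pin below 0.1 N and value of joint cylinder above 1.35 rad and value of joint bolt above 0.009 m and contact force between the fingers and key above 1 N); the arm keeps its last pose, push and grip.
It fails at once if the drive is pushed more than 30 mm from its place (distance of drive from where it was at the start of the episode above 0.03 m).
It fails at once if the tape is pushed more than 30 mm from its place (distance of tape from where it was at the start of the episode above 0.03 m).
It fails at once if the mug is pushed more than 30 mm from its place (distance of mug from where it was at the start of the episode above 0.03 m).
It also fails if it takes over 67 s, if anything falls off the work surface, if the arm or the gripper's body presses on something with over 40 N, if the wrist force passes 120 N, or if a joint passes its speed limit or range.

## Robot

A 7-joint arm with a two-finger parallel gripper is mounted at the origin on the work surface. World frame = base frame: x ahead of the robot, y to its left, z up, the work surface at z = 0. Lengths are in mm, angles in rad, forces in N, time in s.
With the tool pointing down it reaches from about 400 to 875 mm from the base axis. Payload 4.4 kg.
Tool frame: the origin (TCP) lies on the centre line of the jaws, within the pads' length; the fingertips stand 25 mm ahead of it and the grasp point (between the pads) lies 6 mm ahead of it; z points along the fingers, x is the direction in which the jaws open and shut, and the axes are right-handed (so a half turn about z gives the same grasp; the last joint's range is limited). The gripper opens to 85 mm and grips with 20 to 120 N. Pads are 22 mm wide; open, the fingers measure 114 mm over their backs; the gripper's body (76 mm by 85 mm) begins 54 mm behind the grasp point. The pads swing forward as they close: fully open they stand 13 mm farther back than shut.
Start: joints at [-1.254, 0.628, 0.038, 1.517, -0.027, 0.996, -0.02], TCP at [242.765, 602.978, 232.713] pointing down, gripper open.
Joint ranges: [-3.06, 3.06], [-0.37, 2.12], [-1.25, 1.32], [0.18, 2.47], [-1.1, 4.24], [0.23, 1.98], [-2.94, 2.94]. Speed limits (rad/s): [2.57, 2.57, 3.14, 3.14, 3.14, 3.14, 3.14].

## Interface

Orientations are given as [roll, pitch, yaw] about the fixed x, y, z axes, in that order (R = Rz(yaw) Ry(pitch) Rx(roll)).
In Python, from cell import ctrl, cams gives the robot as it stands. The module is installed in compiled form; this text tells all that it offers.
- The arm moves only by the tool step_arm, never from a script. Its arguments are lists of equal length, an entry for each row: "linear": the shift along the tool's x, y, z in mm, a list of three; "yaw": the turn about the tool's z in rad; "gripper": the opening, from -1 (shut) to 1 (fully open). A call has 1 to 8 rows; each row is the pose to reach, as a shift and turn from the pose commanded when the call began, along the tool's axes at that moment; what a row does not reach only later rows make up. A row lasts 1/12 s, in which the tool goes at most 41.7 mm and 7.16 degrees, less where a joint would pass 70% of its speed; a pose out of reach is approached as far as the arm can. A call with a gripper value outside its range is refused whole. The fingers move at their own pace and stop on an object; the grip force is fixed at half the most. Time passes only in rows, so rows that repeat a pose let the fingers close. It gives the time, the measured TCP pose, the force and the opening at its end, in the units of the state.
- ctrl.read_state(): the state, without advancing time (a new reading comes with each control period).
- cams.get_image(name): name is "scene" or "side" or "wrist"; returns a dict with "frame" (384x512x3 uint8, red, green, blue), "depth" (384x512 float32, mm along the optical axis (not along the pixel's ray), 0 where there is no reading), "intrinsics" (3x3 intrinsics, pixels), "cam_to_world" (4x4, takes a point from camera to world coordinates). Camera axes: x right, y down, z forward; pixel columns grow to the right and rows downward; lengths in mm; the calibration is good to about 2 mm. A picture is of the moment at which its call begins.
- ctrl.finish_job(): hands the job in, once; it reports no verdict.
Trained networks look in the newest picture that a camera, given by its name, has taken for a name from the list of things; names that differ only in an ending like _2 or _b are one class to them, and where a whole thing is asked for, a point or a joint stands for the part that bears it (a point fixed in the world has none). Each returns a list of dicts, best first, with "conf" (0 to 1); they miss things now and then, are a little off and sometimes report something else, mostly with a low value. They report only what shows in the picture. A call takes as long as a camera call.
- cams.regions_of(camera, name): "pixels" (384x512 bool, what is visible of it) and "pixel" ([column, row] in pixels, amid what is visible of it).
The state is a dict: "clock": time; "qpos": joint angles; "qd": joint speeds; "tau": joint torques, N m; "eef_pos": TCP position; "tool_rot": TCP orientation; "force": force on the tool from outside, world axes, zero at the start; "torque": the same for the moment, N m; "width": finger opening in mm.
Only numpy, scipy, OpenCV 4.12 (cv2) and the standard library are available. Lean on these libraries where they do the work, as an engineer would, in place of code of your own. Each camera call takes 0.05 s, during which the arm holds its last target.

## Working session

There is one attempt and no reset: what is moved stays moved. The work goes in short steps, Python scripts to look and compute and a tool call to move; the robot and the scene stay as the last step left them, time stands still between calls to the robot, and variables do not carry over. Pictures are saved under pics/ and viewed, and the job is handed in when it is done.

Besides the shell and the picture viewer there is one more tool, called after "Call:" by a JSON object that holds its "api" and its "payload", one argument or row to a line. step_arm: Moves the arm, as the interface text tells. Its arguments: {"type":"object","properties":{"linear":{"type":"array"},"yaw":{"type":"array"},"gripper":{"type":"array"}},"required":["linear","yaw","gripper"]}

```bash
mkdir -p pics; cat > h.py <<'E'
import numpy as np, cv2
from cell import ctrl, cams
def save(im,name): cv2.imwrite('pics/'+name, cv2.cvtColor(im['frame'],cv2.COLOR_RGB2BGR))
def pts(im,mask=None):
    d=im['depth']; K=np.array(im['intrinsics']); T=np.array(im['cam_to_world'])
    v,u=np.nonzero((d>0)&(mask if mask is not None else True))
    z=d[v,u]; P=np.stack([(u-K[0,2])/K[0,0]*z,(v-K[1,2])/K[1,1]*z,z,np.ones_like(z)],0)
    return (T@P)[:3].T,u,v
E
python3 - <<'E'
from h import *
s=ctrl.read_state(); print({k:np.round(v,3).tolist() for k,v in s.items()})
for c in ['scene','side','wrist']:
    im=cams.get_image(c); save(im,c+'0.png'); print(c,np.round(im['cam_to_world'],2).tolist(),np.round(im['intrinsics'],1).tolist())
    for n in ['case','key','pin','key_stand','pin_stand','keyway','link_hole','drive','tape','mug']:
        try:
            r=cams.regions_of(c,n)
            for q in r[:2]:
                P,_,_=pts(im,q['pixels'])
                print(n,round(q['conf'],2),np.round(q['pixel']).tolist(),q['pixels'].sum(),np.round(np.median(P,0)).tolist() if len(P) else '',np.round(P.max(0)).tolist() if len(P) else '',np.round(P.min(0)).tolist() if len(P) else '')
        except Exception as e: print(n,e)
E
```

```text
{'clock': 0.0, 'qpos': [-1.254, 0.629, 0.038, 1.518, -0.027, 0.996, -0.02], 'qd': [-0.001, 0.001, -0.003, -0.0, 0.001, -0.001, -0.001], 'tau': [-0.001, -56.341, 1.226, -19.344, 0.011, 0.01, 0.0], 'eef_pos': [242.483, 602.414, 231.797], 'tool_rot': [-3.142, 0.002, 1.188], 'force': [-0.65, -0.867, -0.179], 'torque': [0.018, 0.028, -0.001], 'width': 85.603}
scene [[-0.88, 0.32, -0.35, 1075.9], [0.48, 0.57, -0.67, 974.17], [-0.01, -0.76, -0.65, 1074.89], [0.0, 0.0, 0.0, 1.0]] [[481.8, 0.0, 253.5], [0.0, 481.8, 193.8], [0.0, 0.0, 1.0]]
case 0.76 [271.0, 241.0] 4562 [588.0, 144.0, 71.0] [653.0, 244.0, 122.0] [450.0, -123.0, -2.0]
pin 0.48 [211.0, 140.0] 604 [513.0, -413.0, 62.0] [550.0, -361.0, 96.0] [470.0, -485.0, 1.0]
key_stand 0.85 [207.0, 176.0] 307 [600.0, -266.0, 31.0] [627.0, -247.0, 48.0] [537.0, -335.0, -6.0]
pin_stand 0.55 [253.0, 175.0] 230 [470.0, -196.0, 28.0] [493.0, -175.0, 39.0] [428.0, -266.0, -3.0]
keyway 0.78 [266.0, 239.0] 4706 [587.0, 143.0, 71.0] [654.0, 244.0, 122.0] [448.0, -95.0, -4.0]
link_hole 0.77 [268.0, 221.0] 278 [570.0, 112.0, 102.0] [583.0, 163.0, 110.0] [
[... 1382 characters left out ...]
01.0] [597.0, 163.0, 106.0] [556.0, 48.0, 68.0]
link_hole 0.84 [235.0, 222.0] 437 [570.0, 111.0, 101.0] [597.0, 162.0, 106.0] [556.0, 46.0, 67.0]
link_hole 0.44 [259.0, 146.0] 112 [592.0, -278.0, 66.0] [606.0, -270.0, 84.0] [578.0, -287.0, 40.0]
drive 0.55 [180.0, 359.0] 2267 [599.0, 403.0, 22.0] [649.0, 456.0, 26.0] [560.0, 334.0, -3.0]
tape 0.96 [271.0, 332.0] 1178 [436.0, 337.0, 22.0] [485.0, 381.0, 27.0] [391.0, 274.0, -3.0]
mug 0.77 [291.0, 128.0] 706 [509.0, -410.0, 61.0] [550.0, -362.0, 91.0] [471.0, -483.0, 0.0]
wrist [[0.37, 0.89, 0.25, 177.99], [0.93, -0.36, -0.1, 629.77], [-0.0, 0.27, -0.96, 374.15], [0.0, 0.0, 0.0, 1.0]] [[289.7, 0.0, 250.9], [0.0, 289.7, 190.7], [0.0, 0.0, 1.0]]
```

View images.

View pics/scene0.png

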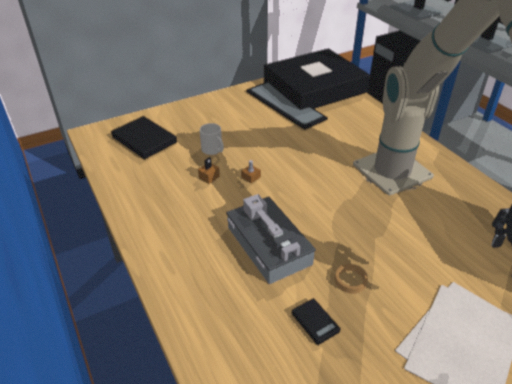

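View pics/side0.png

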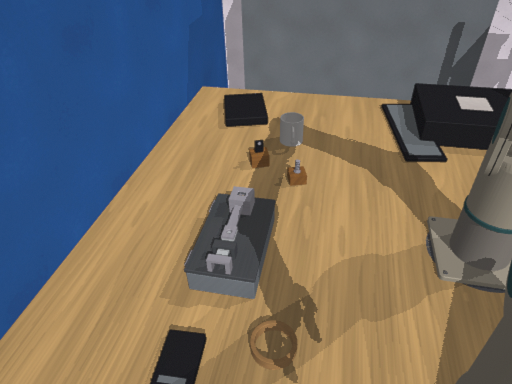

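View pics/wrist0.png

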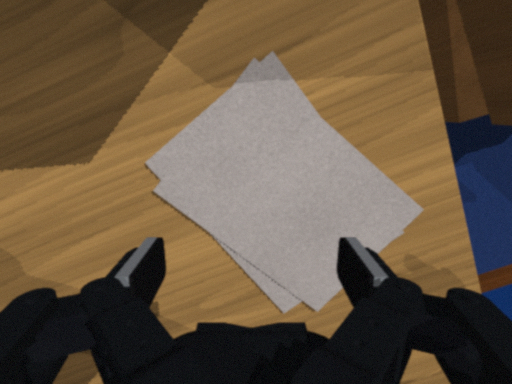

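```bash
python3 - <<'E'
from h import *
for c in ['scene','side']:
    im=cams.get_image(c); P,u,v=pts(im)
    roi=(P[:,0]>440)&(P[:,0]<720)&(P[:,1]>-60)&(P[:,1]<290)
    for lo,hi in [(64,76),(98,101),(101,108),(109,120)]:
        Q=P[roi&(P[:,2]>lo)&(P[:,2]<hi)]
        if len(Q)<5: continue
        r=cv2.minAreaRect(Q[:,:2].astype(np.float32)); print(c,lo,hi,len(Q),np.round(Q.mean(0),1),r)
    for n,(x,y),h in [('pin',(461,-206),(30,85)),('key',(590,-278),(45,95)),('ks',(590,-278),(36,46)),('ps',(461,-206),(27,36))]:
        Q=P[(np.hypot(P[:,0]-x,P[:,1]-y)<50)&(P[:,2]>h[0])&(P[:,2]<h[1])]
        print(n,len(Q),np.round(Q.mean(0),1),Q[:,2].max(),cv2.minAreaRect(Q[:,:2].astype(np.float32)))
E
```

```text
scene 64 76 2499 [578.4 124.9  70.9] ((571.1517333984375, 109.02930450439453), (268.75701904296875, 162.10386657714844), 89.82881927490234)
scene 98 101 119 [570.5 144.4  99.7] ((569.0792236328125, 120.3141098022461), (52.08170700073242, 231.7111053466797), 0.3878362774848938)
scene 101 108 401 [570.4 145.7 103.8] ((569.2644653320312, 114.91785430908203), (52.33904266357422, 243.0040740966797), 0.6749013066291809)
scene 109 120 230 [570.2  26.2 114.6] ((570.8784790039062, 107.75120544433594), (228.953125, 54.33707046508789), 89.01731872558594)
pin 150 [ 462.5 -205.3   40.7] 75.92924727783782 ((459.36962890625, -207.99102783203125), (53.27727127075195, 53.71063232421875), 14.714256286621094)
key 98 [ 591.5 -276.2   62.5] 89.42108604932776 ((590.3510131835938, -275.73663330078125), (56.631526947021484, 47.624839782714844), 17.541603088378906)
ks 124 [ 593.3 -274.1   41.7] 45.71983683495023 ((590.159912109375, -280.56488037109375), (61.04197692871094, 54.155967712402344), 22.840505599975586)
ps 105 [ 462.1 -204.6   32.9] 35.80027651837895 ((460.1820068359375, -209.23806762695312), (54.2
[... 507 characters left out ...]
0.6486206054688, 23.00677490234375), (52.539207458496094, 57.256439208984375), 1.7834891080856323)
pin 196 [ 461.5 -206.8   39.2] 73.47260241516892 ((462.06756591796875, -210.50379943847656), (50.086761474609375, 53.56676483154297), 18.961278915405273)
key 106 [ 591.5 -278.6   66.3] 84.31225627839865 ((591.7924194335938, -278.9498596191406), (28.119667053222656, 12.18896770477295), 10.11929702758789)
ks 146 [ 590.7 -274.    41.2] 45.96977131748167 ((592.2532958984375, -280.9885559082031), (56.80834197998047, 53.55941390991211), 21.333772659301758)
ps 172 [ 461.5 -205.5   31.6] 35.93611665678111 ((461.8544616699219, -209.91748046875), (50.43003845214844, 54.58354949951172), 19.36876106262207)
```

```bash
cat >> h.py <<'E'
from scipy.spatial.transform import Rotation as R
def go(x,y,z,yaw=None):
    s=ctrl.read_state(); e=s['tool_rot']; Rm=R.from_euler('xyz',e).as_matrix()
    d=Rm.T@(np.array([x,y,z])-s['eef_pos'])
    dy=0 if yaw is None else -((yaw-e[2]))
    print('shift',np.round(d,1).tolist(),'yaw',round(dy,3),'t',s['clock'],'n',np.linalg.norm(d)/41.7,'rot',np.round(e,4))
E
python3 -c "
from h import *
go(570,110,260,0.19)"
```

```text
shift [-335.1, 487.7, -27.3] yaw 0.998 t 1.75 n 14.204134489056674 rot [ 3.1416e+00 -1.0000e-04  1.1879e+00]
```

Call:
{"api": "step_arm", "payload": {
  "linear": [
    [-335, 488, -27],
    [-335, 488, -27],
    [-335, 488, -27],
    [-335, 488, -27],
    [-335, 488, -27],
    [-335, 488, -27],
    [-335, 488, -27],
    [-335, 488, -27]
  ],
  "yaw": [1, 1, 1, 1, 1, 1, 1, 1],
  "gripper": [1, 1, 1, 1, 1, 1, 1, 1]
}}

```text
clock: 2.42
eef_pos: [427.8, 324.0, 248.4]
tool_rot: [-3.141, -0.001, 0.182]
force: [0.6, 0.8, -0.3]
width: 85.4
```

```bash
python3 -c "
from h import *
go(570,110,260,0.19)"
```

```text
shift [101.1, 236.2, -11.7] yaw -0.008 t 2.4167 n 6.167158815039654 rot [-3.1409e+00 -6.0000e-04  1.8210e-01]
```

Call:
{"api": "step_arm", "payload": {
  "linear": [
    [101, 236, -12],
    [101, 236, -12],
    [101, 236, -12],
    [101, 236, -12],
    [101, 236, -12],
    [101, 236, -12],
    [101, 236, -12],
    [101, 236, -12]
  ],
  "yaw": [0, 0, 0, 0, 0, 0, 0, 0],
  "gripper": [1, 1, 1, 1, 1, 1, 1, 1]
}}

```text
clock: 3.08
eef_pos: [572.3, 108.0, 260.2]
tool_rot: [3.139, -0.002, 0.181]
force: [0.3, 0.5, 0.4]
width: 85.5
```

```bash
python3 - <<'E'
from h import *
im=cams.get_image('wrist'); save(im,'w1.png'); np.savez('w1.npz',d=im['depth'],K=im['intrinsics'],T=im['cam_to_world'],f=im['frame'])
P,u,v=pts(im)
roi=(P[:,0]>440)&(P[:,0]<720)&(P[:,1]>-60)&(P[:,1]<290)
for lo,hi in [(64,76),(98,101),(101,108),(110,119)]:
    Q=P[roi&(P[:,2]>lo)&(P[:,2]<hi)]
    if len(Q)<5: continue
    r=cv2.minAreaRect(Q[:,:2].astype(np.float32)); print(lo,hi,len(Q),np.round(Q.mean(0),1),r)
big=cv2.resize(im['frame'][100:384,130:400],None,fx=2.1,fy=2.1,interpolation=cv2.INTER_CUBIC); cv2.imwrite('pics/w1z.png',big[:,:,::-1])
go(520,-180,260,-0.3)
E
```

```text
64 76 21993 [568.  123.   70.2] ((571.7470092773438, 107.53639221191406), (158.58843994140625, 263.70501708984375), 0.3368558883666992)
98 101 231 [569.8 132.1 100.4] ((569.7877807617188, 117.82232666015625), (50.31422805786133, 196.89483642578125), 0.5104244947433472)
101 108 4321 [569.4 154.6 102.8] ((569.1292114257812, 126.32686614990234), (50.88621520996094, 215.6737518310547), 0.5667850375175476)
110 119 2026 [570.3  23.6 114.1] ((570.4859008789062, 22.222463607788086), (51.98464584350586, 53.24726867675781), 0.3314228355884552)
shift [-103.4, 276.9, -0.1] yaw 0.485 t 3.1333 n 7.0882539636767605 rot [ 3.1415e+00 -1.0000e-04  1.8460e-01]
```

View pics/w1.png

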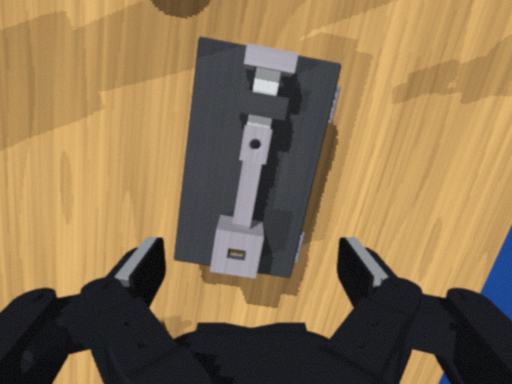

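```bash
cat >> h.py <<'E'
def ray(im,u,v,z):
    K=np.array(im['intrinsics']); T=np.array(im['cam_to_world'])
    d=T[:3,:3]@np.array([(u-K[0,2])/K[0,0],(v-K[1,2])/K[1,1],1]); c=T[:3,3]
    return c+d*(z-c[2])/d[2]
E
python3 - <<'E'
from h import *
w=np.load('w1.npz'); im=dict(intrinsics=w['K'],cam_to_world=w['T']); g=cv2.cvtColor(w['f'],cv2.COLOR_RGB2GRAY).astype(float)
for n,(u0,v0),r,z in [('hole',(255,144),7,102),('keyway',(237,254),13,114)]:
    s=g[v0-r:v0+r+1,u0-r:u0+r+1]; 
    if n=='hole': print(s.astype(int))
    wt=np.clip(120-s,0,60) if n=='hole' else np.clip(130-s,0,80)
    yy,xx=np.mgrid[-r:r+1,-r:r+1]
    u=u0+(wt*xx).sum()/wt.sum(); v=v0+(wt*yy).sum()/wt.sum(); print(n,u,v,ray(im,u,v,z))
print(g[240:268:2,218:258:2].astype(int))
E
```

```text
[[170 169 170 168 165 163 156 158 165 169 173 170 168 168 169]
 [170 168 166 164 154 145 136 136 144 155 159 166 167 166 170]
 [167 169 158 143 127 102  94  89 100 111 132 146 164 167 169]
 [170 159 143 116  84  70  60  56  59  69  92 126 149 164 173]
 [165 146 118  83  56  52  43  49  49  45  59  93 132 158 168]
 [161 132  94  61  49  41  41  45  42  42  47  69 115 150 165]
 [154 120  75  53  44  44  45  45  40  40  40  57 105 144 165]
 [144 111  76  53  43  46  42  39  40  38  37  52  94 139 164]
 [147 121  79  54  48  43  40  36  40  38  38  63 108 147 165]
 [152 128  96  63  49  44  42  36  38  36  46  81 132 161 170]
 [159 139 114  86  65  55  47  43  46  49  77 123 154 172 174]
 [165 155 137 117  96  85  84  82  84  92 123 154 170 173 174]
 [167 163 152 143 139 138 143 149 148 149 159 170 171 174 173]
 [163 166 164 155 154 162 165 170 168 174 173 174 174 176 174]
 [166 168 165 164 165 165 172 174 178 175 173 169 172 172 172]]
hole 254.73434365946068 143.70759973256074 [569.48932602 143.03856126 102.        ]
keyway 235.56235062561507 253.62645859693518 [570.36896479  22.3853840
[... 506 characters left out ...]
 165 164
  160 166]
 [167 168 165 165 157  67  75  88  88  82  74  73  71  76 143 164 166 162
  166 168]
 [165 163 167 165 145  67  98 123 130 127 118 119 102  84 145 167 165 163
  165 165]
 [165 163 165 166 133  70  75  81  88  92  95 101  87  91 159 166 162 165
  164 166]
 [165 164 167 164 149 135 125 106  93  89  82  79  72 102 162 163 163 161
  167 165]
 [169 164 167 169 160 163 167 163 162 158 147 144 132 140 163 167 160 161
  163 166]
 [168 168 167 167 160 165 169 167 166 167 163 163 167 168 166 167 167 162
  168 167]
 [168 165 168 164 162 164 168 170 167 166 163 166 169 167 167 166 166 163
  166 164]
 [167 167 171 162 160 166 165 166 164 167 164 160 172 170 165 165 166 163
  164 160]]
```

Call:
{"api": "step_arm", "payload": {
  "linear": [
    [-103, 277, 0],
    [-103, 277, 0],
    [-103, 277, 0],
    [-103, 277, 0],
    [-103, 277, 0],
    [-103, 277, 0],
    [-103, 277, 0],
    [-103, 277, 0]
  ],
  "yaw": [0.48, 0.48, 0.48, 0.48, 0.48, 0.48, 0.48, 0.48],
  "gripper": [1, 1, 1, 1, 1, 1, 1, 1]
}}

```text
clock: 3.8
eef_pos: [518.5, -186.1, 260.6]
tool_rot: [3.137, -0.002, -0.3]
force: [-0.4, -1.3, 0.8]
width: 85.2
```

```bash
python3 - <<'E'
from h import *
im=cams.get_image('wrist'); save(im,'w2.png'); np.savez('w2.npz',d=im['depth'],K=im['intrinsics'],T=im['cam_to_world'],f=im['frame'])
P,u,v=pts(im)
for n,(x,y),h in [('pin',(461,-206),(65,85)),('pinflange',(461,-206),(34,65)),('key',(590,-278),(75,95)),('ks',(590,-278),(36,46)),('ps',(461,-206),(27,36))]:
        m=(np.hypot(P[:,0]-x,P[:,1]-y)<50)&(P[:,2]>h[0])&(P[:,2]<h[1]);Q=P[m]
        if len(Q)<4: print(n,len(Q)); continue
        print(n,len(Q),np.round(Q.mean(0),1),Q[:,2].max(),cv2.minAreaRect(Q[:,:2].astype(np.float32)),u[m].mean(),v[m].mean())
E
```

```text
pin 115 [ 462.  -210.4   70.8] 72.74191060351433 ((461.8290100097656, -210.59695434570312), (12.890762329101562, 13.356341361999512), 87.74085235595703) 212.61739130434782 202.45217391304348
pinflange 144 [ 464.6 -208.    44. ] 64.70905392705373 ((461.7782897949219, -215.26956176757812), (50.3877067565918, 31.96049690246582), 7.4622626304626465) 216.45833333333334 193.63194444444446
key 236 [ 591.1 -280.3   82.3] 85.9518899008724 ((591.4798583984375, -281.59869384765625), (27.723562240600586, 10.551217079162598), 21.203805923461914) 333.0635593220339 228.21186440677965
ks 1124 [ 589.9 -276.    42. ] 45.993559358070115 ((591.5684204101562, -282.170654296875), (56.036136627197266, 50.896785736083984), 22.3317928314209) 323.09697508896795 213.18683274021353
ps 1195 [ 462.9 -209.2   32.2] 35.92658659126681 ((461.38299560546875, -211.23611450195312), (50.4370231628418, 50.2341194152832), 18.437400817871094) 216.56066945606693 192.18744769874476
```

View pics/w2.png

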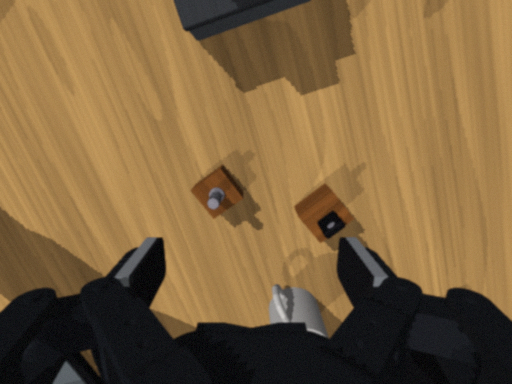

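```bash
python3 -c "
from h import *
go(461.8,-210.5,150)"
```

```text
shift [-47.0, 43.3, 110.4] yaw 0 t 3.85 n 3.0576866850262907 rot [ 3.1396e+00 -7.0000e-04 -2.9830e-01]
```

Call:
{"api": "step_arm", "payload": {
  "linear": [
    [-47, 43.3, 110.4],
    [-47, 43.3, 110.4],
    [-47, 43.3, 110.4],
    [-47, 43.3, 110.4],
    [-47, 43.3, 110.4],
    [-47, 43.3, 110.4],
    [-47, 43.3, 110.4]
  ],
  "yaw": [0, 0, 0, 0, 0, 0, 0],
  "gripper": [0.2, 0.2, 0.2, 0.2, 0.2, 0.2, 0.2]
}}

```text
clock: 4.43
eef_pos: [466.1, -205.4, 150.8]
tool_rot: [-3.141, -0.003, -0.289]
force: [0.9, -0.2, 0.6]
width: 51.2
```

```bash
python3 - <<'E'
from h import *
im=cams.get_image('wrist'); save(im,'w3.png')
P,u,v=pts(im)
for n,(x,y),h in [('pin',(461,-206),(66,85)),('pingrip',(461,-206),(40,66)),('ps',(461,-206),(27,36))]:
        m=(np.hypot(P[:,0]-x,P[:,1]-y)<(18 if n[:3]=='pin' else 45))&(P[:,2]>h[0])&(P[:,2]<h[1]);Q=P[m]
        if len(Q)<4: print(n,len(Q)); continue
        print(n,len(Q),np.round(Q.mean(0),1),Q[:,2].max(),cv2.minAreaRect(Q[:,:2].astype(np.float32)),u[m].mean(),v[m].mean())
go(461.8,-210.5,63)
E
```

```text
pin 248 [ 461.9 -210.5   70.8] 72.8898517108787 ((461.9058837890625, -211.16053771972656), (13.614307403564453, 13.975781440734863), 8.714381217956543) 248.5483870967742 206.29435483870967
pingrip 132 [ 463.2 -206.    54.2] 65.67396800923632 ((462.74676513671875, -207.19393920898438), (6.073511123657227, 14.131037712097168), 74.65071105957031) 248.57575757575756 194.86363636363637
ps 2386 [ 462.2 -208.9   32.3] 35.97911359598743 ((461.4243469238281, -211.38992309570312), (50.44417953491211, 50.43378448486328), 18.70694923400879) 248.5423302598491 191.00712489522212
shift [-3.0, 5.8, 87.9] yaw 0 t 4.4833 n 2.112957257153029 rot [-3.1411 -0.0037 -0.2891]
```

View pics/w3.png

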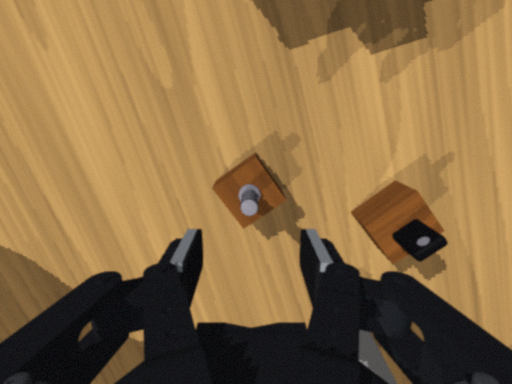

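Call:
{"api": "step_arm", "payload": {
  "linear": [
    [0, 0, 30],
    [0, 0, 40],
    [0, 0, 40],
    [0, 0, 40]
  ],
  "yaw": [0, 0, 0, 0],
  "gripper": [0.2, 0.2, 0.2, 0.2]
}}

```text
clock: 4.82
eef_pos: [463.7, -206.3, 109.7]
tool_rot: [-3.141, 0.001, -0.292]
force: [-0.2, -0.0, 0.1]
width: 51.4
```

```bash
python3 -c "
from h import *
go(461.7,-210.9,63)"
```

```text
shift [-0.6, 4.9, 46.7] yaw 0 t 4.8167 n 1.126408938153883 rot [-3.1414e+00  5.0000e-04 -2.9150e-01]
```

Call:
{"api": "step_arm", "payload": {
  "linear": [
    [-0.6, 4.9, 10],
    [-0.6, 4.9, 30],
    [-0.6, 4.9, 46],
    [-0.6, 4.9, 46],
    [-0.6, 4.9, 46],
    [-0.6, 4.9, 46]
  ],
  "yaw": [0, 0, 0, 0, 0, 0],
  "gripper": [0.2, 0.2, 0.2, 0.2, 0.2, 0.2]
}}

```text
clock: 5.32
eef_pos: [461.9, -211.8, 64.2]
tool_rot: [3.141, -0.001, -0.292]
force: [-0.7, 0.0, 0.6]
width: 51.0
```

```bash
python3 -c "
from h import *
go(461.7,-210.9,63)
im=cams.get_image('wrist');save(im,'w4.png')"
```

```text
shift [-0.4, -0.8, 1.2] yaw 0 t 5.3167 n 0.03723645381058774 rot [ 3.1413e+00 -1.2000e-03 -2.9250e-01]
```

View pics/w4.png

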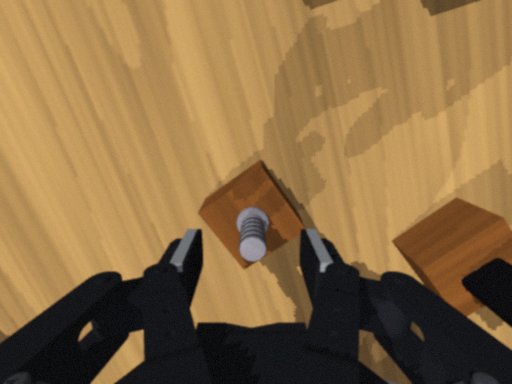

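Call:
{"api": "step_arm", "payload": {
  "linear": [
    [-0.3, -0.7, 0.5],
    [-0.3, -0.7, 0.5],
    [-0.3, -0.7, 0.5],
    [-0.3, -0.7, 0.5],
    [-0.3, -0.7, 0.5],
    [-0.3, -0.7, 0.5],
    [-0.3, -0.7, 0.5],
    [-0.3, -0.7, 0.5]
  ],
  "yaw": [0, 0, 0, 0, 0, 0, 0, 0],
  "gripper": [0.2, -1, -1, -1, -1, -1, -1, -1]
}}

```text
clock: 6.03
eef_pos: [461.8, -210.6, 63.3]
tool_rot: [3.142, -0.001, -0.292]
force: [1.3, 0.8, 5.4]
width: 10.5
```

Call:
{"api": "step_arm", "payload": {
  "linear": [
    [0, 0, -20],
    [0, 0, -50],
    [0, 0, -80],
    [0, 0, -80],
    [0, 0, -80],
    [0, 0, -80]
  ],
  "yaw": [0, 0, 0, 0, 0, 0],
  "gripper": [-1, -1, -1, -1, -1, -1]
}}

```text
clock: 6.53
eef_pos: [460.8, -209.8, 142.3]
tool_rot: [-3.141, 0.001, -0.292]
force: [-0.5, 0.3, -1.9]
width: 10.4
```

```bash
python3 - <<'E'
from h import *
im=cams.get_image('wrist');save(im,'w5.png')
im=cams.get_image('side');save(im,'s5.png')
cv2.imwrite('pics/s5z.png',cv2.resize(im['frame'][90:220,240:370],None,fx=4,fy=4)[:,:,::-1])
s=ctrl.read_state(); print(s['eef_pos'],s['width'],s['force'])
go(569.5,143,190,0)
E
```

```text
[ 460.40801827 -209.81450579  141.71331517] 10.377789242910376 [-0.0325418   0.15263926 -0.09563238]
shift [2.8, -369.3, -48.1] yaw -0.292 t 6.6333 n 8.931388671978333 rot [-3.1412e+00  2.8000e-03 -2.9190e-01]
```

View pics/w5.png

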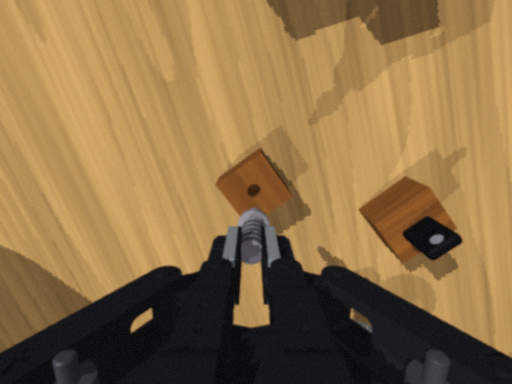

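View pics/s5z.png

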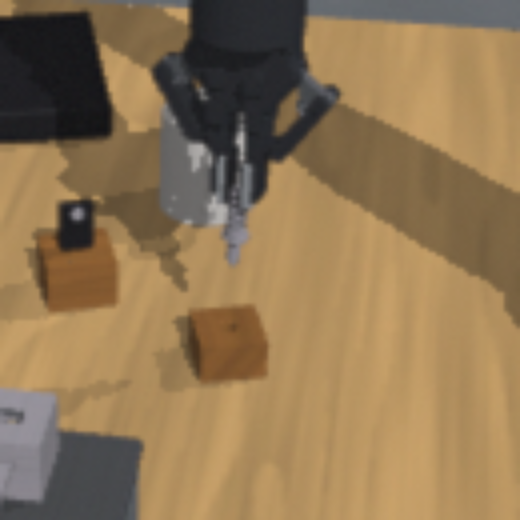

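Call:
{"api": "step_arm", "payload": {
  "linear": [
    [0, 0, -38],
    [3, -40, -48],
    [3, -369, -48],
    [3, -369, -48],
    [3, -369, -48],
    [3, -369, -48],
    [3, -369, -48],
    [3, -369, -48]
  ],
  "yaw": [0, -0.1, -0.2, -0.29, -0.29, -0.29, -0.29, -0.29],
  "gripper": [-1, -1, -1, -1, -1, -1, -1, -1]
}}

```text
clock: 7.3
eef_pos: [547.1, 68.4, 189.6]
tool_rot: [3.141, 0.003, -0.002]
force: [0.8, -0.6, -0.9]
width: 10.6
```

```bash
python3 -c "
from h import *
go(569.5,143,190,0)"
```

```text
shift [22.2, -74.6, -0.5] yaw -0.002 t 7.3 n 1.867677849961118 rot [ 3.1412e+00  2.6000e-03 -2.2000e-03]
```

Call:
{"api": "step_arm", "payload": {
  "linear": [
    [22, -68, 0],
    [22, -68, 0],
    [22, -68, 0],
    [22, -68, 0],
    [22, -68, 0],
    [22, -68, 0]
  ],
  "yaw": [0, 0, 0, 0, 0, 0],
  "gripper": [-1, -1, -1, -1, -1, -1]
}}

```text
clock: 7.8
eef_pos: [569.2, 132.2, 190.3]
tool_rot: [3.14, 0.002, -0.005]
force: [0.7, -0.7, -1.0]
width: 10.6
```

```bash
python3 - <<'E'
from h import *
im=cams.get_image('wrist');save(im,'w6.png'); 
np.savez('w6.npz',d=im['depth'],K=im['intrinsics'],T=im['cam_to_world'],f=im['frame'])
s=ctrl.read_state(); print(s['eef_pos'],s['tool_rot'],s['force'])
P,u,v=pts(im); Rm=R.from_euler('xyz',s['tool_rot']).as_matrix(); L=(P-s['eef_pos'])@Rm
m=(np.abs(L[:,0])<13)&(np.abs(L[:,1])<16)&(L[:,2]>-20)&(L[:,2]<62)
Q=L[m]
for z in range(-12,62,4):
    q=Q[(Q[:,2]>=z)&(Q[:,2]<z+4)]
    if len(q)>3: print(z,len(q),'x',q[:,0].min().round(1),q[:,0].max().round(1),np.median(q[:,0]).round(1),'y',q[:,1].min().round(1),q[:,1].max().round(1))
cv2.imwrite('pics/w6z.png',cv2.resize(im['frame'][130:300,170:340],None,fx=3.4,fy=3.4,interpolation=cv2.INTER_CUBIC)[:,:,::-1])
go(569.5,143,190,0)
E
```

```text
[569.42422096 132.20142188 190.59393074] [ 3.14050165e+00  1.15839316e-03 -5.07852462e-03] [ 0.37205999 -0.74478075 -0.07439408]
-12 273 x -12.7 12.9 0.2 y -12.8 6.3
-8 469 x -13.0 13.0 -1.3 y -12.6 7.2
-4 75 x -12.6 10.6 -0.8 y -12.2 -3.6
0 66 x -6.2 4.1 -0.8 y -6.8 -3.8
4 65 x -6.4 4.2 -0.8 y -6.7 -3.1
8 44 x -6.5 4.2 -1.1 y -6.6 -2.9
12 52 x -6.7 4.4 -0.3 y -6.7 -2.3
16 61 x -6.8 5.7 -0.3 y -7.0 -1.2
20 38 x -6.4 6.5 0.0 y -6.6 -1.3
24 111 x -8.4 9.8 2.8 y -9.3 0.1
28 187 x -9.7 9.9 -1.5 y -9.5 1.4
44 5 x -1.6 3.2 2.6 y -4.3 -3.5
48 9 x -2.3 4.7 0.5 y -3.8 -2.2
shift [0.0, -10.8, 0.6] yaw -0.005 t 7.85 n 0.25935646558851455 rot [ 3.1405e+00  1.2000e-03 -5.1000e-03]
```

View pics/w6z.png

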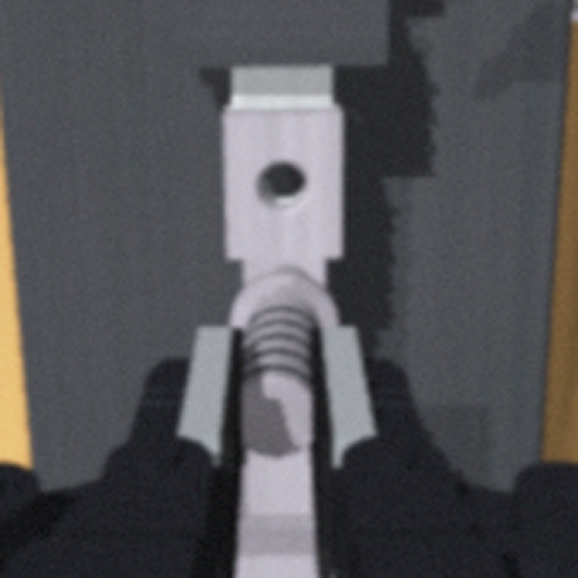

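```bash
python3 - <<'E'
from h import *
w=np.load('w6.npz'); im=dict(intrinsics=w['K'],cam_to_world=w['T']); g=cv2.cvtColor(w['f'],cv2.COLOR_RGB2GRAY).astype(float)
u0,v0,r=253,183,10
s=g[v0-r:v0+r+1,u0-r:u0+r+1]; print(s[:, ::2].astype(int))
wt=np.clip(140-s,0,60); yy,xx=np.mgrid[-r:r+1,-r:r+1]
u=u0+(wt*xx).sum()/wt.sum(); v=v0+(wt*yy).sum()/wt.sum(); p=ray(im,u,v,102); print(u,v,p)
# TCP target so pin axis (tool 0,0.4 -> world y -0.4) sits at hole
go(p[0],p[1]+0.4,145,0.007)
E
```

```text
[[193 192 191 186 187 192 197 194 191 195 198]
 [193 192 191 187 188 193 194 191 192 197 196]
 [193 193 193 185 189 193 195 190 192 197 195]
 [194 193 190 182 178 181 190 191 194 197 194]
 [191 191 189 165 145 138 156 178 187 193 194]
 [193 188 180 128  94  79 100 149 185 194 196]
 [194 189 153  87  61  54  58 109 173 195 196]
 [190 182 117  65  55  51  46  72 150 195 195]
 [190 170  92  54  56  51  41  50 124 191 197]
 [194 155  87  57  52  53  48  45 106 190 194]
 [189 148  89  64  52  55  47  40  99 190 192]
 [192 143  94  71  51  54  48  45 121 192 196]
 [191 151  95  76  55  53  51  62 144 195 196]
 [191 155 105  90  62  56  63 110 176 200 196]
 [189 166 114 106  95 101 114 163 192 202 197]
 [192 177 136 120 148 173 184 185 197 200 197]
 [192 182 157 141 166 194 194 193 205 197 195]
 [193 187 176 157 163 178 191 201 199 197 197]
 [190 190 188 173 174 182 201 204 195 197 196]
 [192 189 192 182 187 196 207 198 190 195 195]
 [191 191 194 188 188 196 200 191 190 199 198]]
252.41152728446883 182.62867290926704 [569.641445   143.75133443 102.        ]
shift [0.2, -12.0, 45.6] yaw -0.012 t 7.85 n 1.1303219671091869 rot [ 3.1405e+00  1.2000e-03 -5.1000e-03]
```

Call:
{"api": "step_arm", "payload": {
  "linear": [
    [0.2, -11.6, 0],
    [0.2, -11.6, 10],
    [0.2, -11.6, 25],
    [0.2, -11.6, 25],
    [0.2, -11.6, 25],
    [0.2, -11.6, 25],
    [0.2, -11.6, 25],
    [0.2, -11.6, 25]
  ],
  "yaw": [-0.01, -0.01, -0.01, -0.01, -0.01, -0.01, -0.01, -0.01],
  "gripper": [-1, -1, -1, -1, -1, -1, -1, -1]
}}

```text
clock: 8.52
eef_pos: [570.6, 146.0, 166.6]
tool_rot: [-3.141, -0.001, 0.008]
force: [-0.0, -0.7, -0.3]
width: 10.3
```

```bash
python3 - <<'E'
from h import *
im=cams.get_image('wrist');save(im,'w7.png'); 
s=ctrl.read_state(); print(s['eef_pos'],s['tool_rot'],s['force'])
cv2.imwrite('pics/w7z.png',cv2.resize(im['frame'][150:290,180:320],None,fx=4,fy=4,interpolation=cv2.INTER_CUBIC)[:,:,::-1])
im=cams.get_image('side');cv2.imwrite('pics/s7z.png',cv2.resize(im['frame'][150:290,160:300],None,fx=4,fy=4,interpolation=cv2.INTER_CUBIC)[:,:,::-1])
go(569.7,144.0,165,0.007)
E
```

```text
[570.49036157 145.99429342 166.55909877] [-3.14126199e+00 -1.04426612e-03  7.81476114e-03] [-0.70275299  0.04703268 -0.05507478]
shift [-0.7, 2.0, 1.5] yaw 0.001 t 8.6167 n 0.062484126543782464 rot [-3.1413e+00 -8.0000e-04  7.9000e-03]
```

View pics/w7z.png

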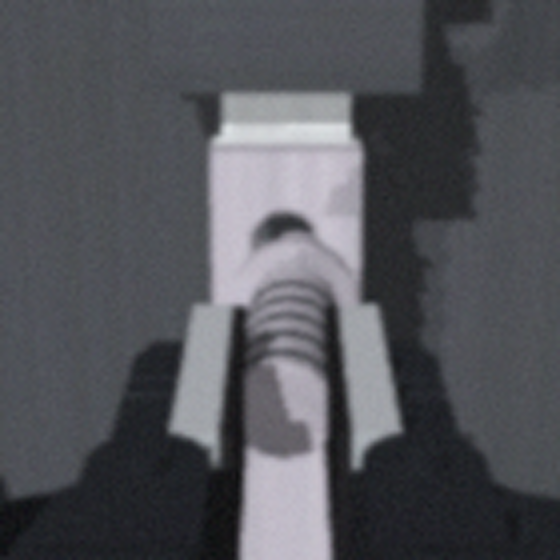

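View pics/s7z.png

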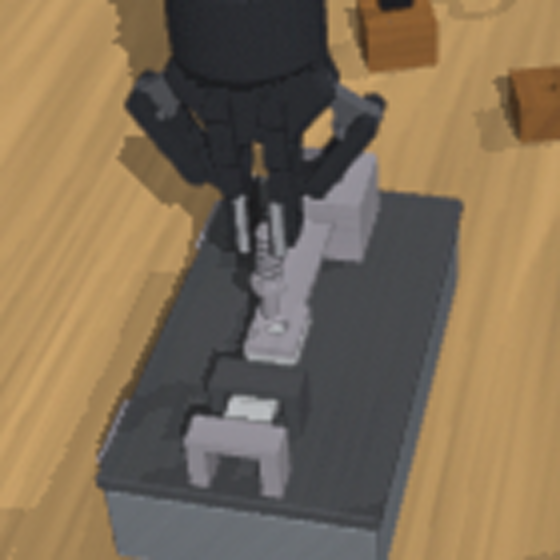

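Call:
{"api": "step_arm", "payload": {
  "linear": [
    [-0.8, 1.9, 0],
    [-0.8, 1.9, 0],
    [-0.8, 1.9, 4],
    [-0.8, 1.9, 8],
    [-0.8, 1.9, 12],
    [-0.8, 1.9, 13],
    [-0.8, 1.9, 13],
    [-0.8, 1.9, 13]
  ],
  "yaw": [0, 0, 0, 0, 0, 0, 0, 0],
  "gripper": [-1, -1, -1, -1, -1, -1, -1, -1]
}}

```text
clock: 9.28
eef_pos: [569.3, 144.0, 152.8]
tool_rot: [3.141, 0.0, 0.008]
force: [0.6, 0.6, -0.7]
width: 10.7
```

Call:
{"api": "step_arm", "payload": {
  "linear": [
    [0, 0, 2],
    [0, 0, 4],
    [0, 0, 6],
    [0, 0, 8],
    [0, 0, 8],
    [0, 0, 8]
  ],
  "yaw": [0, 0, 0, 0, 0, 0],
  "gripper": [-1, -1, -1, -1, -1, -1]
}}

```text
clock: 9.78
eef_pos: [569.2, 144.0, 144.8]
tool_rot: [3.142, 0.0, 0.008]
force: [-1.2, 0.0, -0.4]
width: 10.3
```

Call:
{"api": "step_arm", "payload": {
  "linear": [
    [0, 0, 2],
    [0, 0, 4],
    [0, 0, 6],
    [0, 0, 8],
    [0, 0, 10],
    [0, 0, 10],
    [0, 0, 10]
  ],
  "yaw": [0, 0, 0, 0, 0, 0, 0],
  "gripper": [-1, -1, -1, -1, -1, -1, -1]
}}

```text
clock: 10.37
eef_pos: [569.3, 144.1, 134.8]
tool_rot: [3.142, 0.0, 0.008]
force: [-0.6, -0.7, -0.3]
width: 10.3
```

Call:
{"api": "step_arm", "payload": {
  "linear": [
    [0, 0, 1],
    [0, 0, 1.5],
    [0, 0, 2],
    [0, 0, 2.5],
    [0, 0, 2.5]
  ],
  "yaw": [0, 0, 0, 0, 0],
  "gripper": [-1, -1, -1, -1, -1]
}}

```text
clock: 10.78
eef_pos: [569.8, 144.0, 133.3]
tool_rot: [-3.141, -0.001, 0.008]
force: [-1.0, -0.4, 6.0]
width: 10.7
```

```bash
python3 - <<'E'
from h import *
im=cams.get_image('wrist')
s=ctrl.read_state(); print(s['eef_pos'],s['force'])
cv2.imwrite('pics/w8z.png',cv2.resize(im['frame'][150:290,180:320],None,fx=4,fy=4,interpolation=cv2.INTER_CUBIC)[:,:,::-1])
E
```

```text
[569.78211235 144.03048072 133.29815792] [-1.63488439 -0.76998261  5.43162427]
```

View pics/w8z.png

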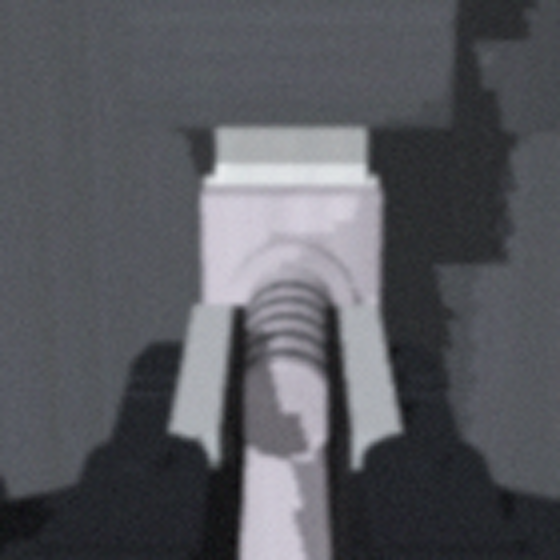

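Call:
{"api": "step_arm", "payload": {
  "linear": [
    [0, 0, 0],
    [0, 0, 0],
    [0, 0, 0],
    [0, 0, 0],
    [0, 0, 0],
    [0, 0, 0],
    [0, 0, -15],
    [0, 0, -30]
  ],
  "yaw": [0, 0, 0, 0, 0, 0, 0, 0],
  "gripper": [0, 0, 0, 0, 0, 0, 0, 0]
}}

```text
clock: 11.5
eef_pos: [568.5, 143.9, 161.9]
tool_rot: [3.141, 0.002, 0.008]
force: [0.7, 0.1, -0.3]
width: 42.8
```

Call:
{"api": "step_arm", "payload": {
  "linear": [
    [0, 0, -40],
    [0, 0, -60],
    [0, 0, -60],
    [0, 0, -60],
    [0, 0, -60]
  ],
  "yaw": [0, 0, 0, 0, 0],
  "gripper": [0, 0, 0, 0, 0]
}}

```text
clock: 11.92
eef_pos: [568.5, 144.2, 221.7]
tool_rot: [3.142, 0.002, 0.008]
force: [-0.6, -0.3, 0.8]
width: 42.5
```

```bash
python3 - <<'E'
from h import *
im=cams.get_image('wrist')
s=ctrl.read_state(); print(s['eef_pos'],s['force'],s['width'])
P,u,v=pts(im)
m=(np.hypot(P[:,0]-569.5,P[:,1]-143.7)<14)
for lo,hi in [(100,104),(104,108),(108,120),(120,130),(130,138),(138,146)]:
    q=P[m&(P[:,2]>lo)&(P[:,2]<hi)]
    if len(q)>2: print(lo,len(q),np.round(q.min(0),1),np.round(q.max(0),1),np.round(q.mean(0),1))
cv2.imwrite('pics/w9z.png',cv2.resize(im['frame'][100:300,160:360],None,fx=3,fy=3,interpolation=cv2.INTER_CUBIC)[:,:,::-1])
go(591.5,-281,230,0.375+np.pi/2)
E
```

```text
[568.28923375 144.07697928 221.1991844 ] [ 0.54489829  0.81909047 -1.38496934] 42.790276347202706
100 271 [556.5 132.8 100.7] [582.7 157.3 104. ] [569.2 147.8 102.2]
104 133 [560.3 137.7 104.1] [578.9 153.3 107.9] [569.3 147.4 105.4]
108 41 [563.3 144.2 108.2] [576.7 150.1 119.7] [569.9 148.7 114. ]
120 54 [562.6 143.3 120.2] [576.4 150.7 129.1] [569.4 148.6 124.7]
130 41 [562.8 143.2 131.1] [576.9 150.4 138. ] [569.3 148.3 134. ]
138 240 [562.9 136.6 138.2] [576.7 150.4 143.1] [569.8 143.8 140.9]
shift [19.7, 425.3, -8.7] yaw -1.938 t 11.9667 n 10.21105911905445 rot [3.1411e+00 2.5000e-03 8.1000e-03]
```

View pics/w9z.png

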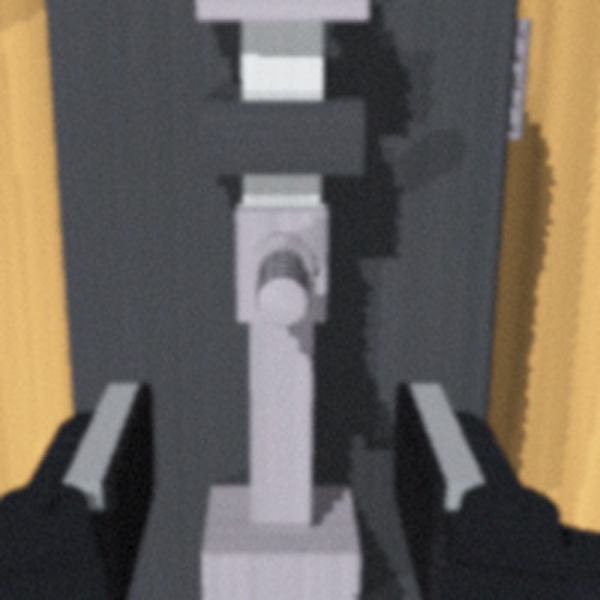

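Call:
{"api": "step_arm", "payload": {
  "linear": [
    [20, 425, -9],
    [20, 425, -9],
    [20, 425, -9],
    [20, 425, -9],
    [20, 425, -9],
    [20, 425, -9],
    [20, 425, -9],
    [20, 425, -9]
  ],
  "yaw": [-1.938, -1.938, -1.938, -1.938, -1.938, -1.938, -1.938, -1.938],
  "gripper": [0, 0, 0, 0, 0, 0, 0, 0]
}}

```text
clock: 12.63
eef_pos: [586.6, -190.3, 227.9]
tool_rot: [-3.139, 0.0, 1.014]
force: [0.8, 0.4, 0.0]
width: 42.4
```

```bash
python3 -c "
from h import *
go(591.5,-281,200,0.375+np.pi/2); print(ctrl.read_state()['qpos'])"
```

```text
shift [-74.4, 52.2, 27.8] yaw -0.932 t 12.6333 n 2.27858161321048 rot [-3.1386e+00  4.0000e-04  1.0142e+00]
[ 0.19534626  0.58818257  0.11853555  1.62028374 -0.08176747  0.94097533
  1.35671359]
```

Call:
{"api": "step_arm", "payload": {
  "linear": [
    [-74, 52, 28],
    [-74, 52, 28],
    [-74, 52, 28],
    [-74, 52, 28],
    [-74, 52, 28],
    [-74, 52, 28],
    [-74, 52, 28],
    [-74, 52, 28]
  ],
  "yaw": [-0.93, -0.93, -0.93, -0.93, -0.93, -0.93, -0.93, -0.93],
  "gripper": [0, 0, 0, 0, 0, 0, 0, 0]
}}

```text
clock: 13.3
eef_pos: [591.1, -278.6, 199.5]
tool_rot: [-3.14, -0.003, 1.943]
force: [0.2, 0.0, 0.2]
width: 42.4
```

Call:
{"api": "step_arm", "payload": {
  "linear": [
    [0, 0, 0],
    [0, 0, 0],
    [0, 0, 0]
  ],
  "yaw": [0, 0, 0],
  "gripper": [0, 0, 0]
}}

```text
clock: 13.55
eef_pos: [591.7, -278.8, 200.6]
tool_rot: [-3.14, -0.001, 1.936]
force: [0.1, -0.3, 0.3]
width: 42.7
```

```bash
python3 - <<'E'
from h import *
im=cams.get_image('wrist'); save(im,'w10.png')
np.savez('w10.npz',d=im['depth'],K=im['intrinsics'],T=im['cam_to_world'],f=im['frame'])
s=ctrl.read_state(); print(s['eef_pos'],s['force'],s['width'],s['qpos'])
P,u,v=pts(im)
m=(np.hypot(P[:,0]-591.5,P[:,1]+281)<25)&(P[:,2]>80)&(P[:,2]<90); q=P[m]
print(len(q),q.mean(0),cv2.minAreaRect(q[:,:2].astype(np.float32)))
m=(np.hypot(P[:,0]-591.5,P[:,1]+281)<45)&(P[:,2]>38)&(P[:,2]<46); q=P[m]
print(len(q),q.mean(0),cv2.minAreaRect(q[:,:2].astype(np.float32)))
go(591.5,-281.5,120,0.38+np.pi/2)
E
```

```text
[ 591.83800718 -278.83031663  200.85230326] [-0.11317147 -0.92220564  0.18683993] 42.661207946379626 [ 0.47942871  0.6698959  -0.14061735  1.53388925  0.10741398  0.94654741
  2.24263041]
305 [ 591.18660155 -283.44219429   83.55092726] ((591.8408813476562, -283.4040832519531), (27.658472061157227, 9.3955078125), 20.905014038085938)
2085 [ 589.87341665 -283.84256489   42.12659005] ((592.13330078125, -283.19781494140625), (56.316715240478516, 49.94186019897461), 22.45756721496582)
shift [-2.4, -1.2, 80.9] yaw -0.014 t 13.6 n 1.9399777669569183 rot [-3.1407e+00 -8.0000e-04  1.9368e+00]
```

View pics/w10.png

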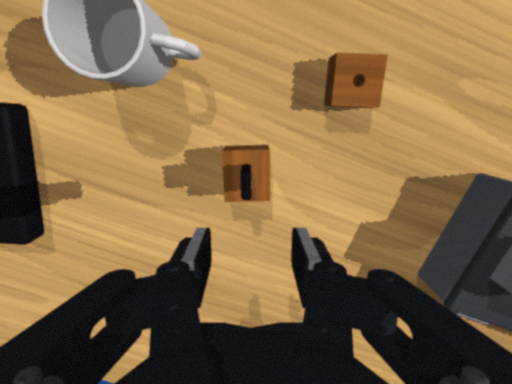

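```bash
python3 -c "
from h import *
go(591.6,-282.6,120,0.38+np.pi/2)"
```

```text
shift [-3.5, -1.5, 80.9] yaw -0.014 t 13.6 n 1.9410188235822639 rot [-3.1407e+00 -8.0000e-04  1.9368e+00]
```

Call:
{"api": "step_arm", "payload": {
  "linear": [
    [-3.5, -1.5, 40],
    [-3.5, -1.5, 81],
    [-3.5, -1.5, 81],
    [-3.5, -1.5, 81],
    [-3.5, -1.5, 81],
    [-3.5, -1.5, 81]
  ],
  "yaw": [-0.014, -0.014, -0.014, -0.014, -0.014, -0.014],
  "gripper": [0, 0, 0, 0, 0, 0]
}}

```text
clock: 14.1
eef_pos: [593.9, -283.3, 123.3]
tool_rot: [3.138, 0.003, 1.952]
force: [0.8, 0.4, -0.5]
width: 42.7
```

```bash
python3 - <<'E'
from h import *
im=cams.get_image('wrist'); save(im,'w11.png')
s=ctrl.read_state(); print(s['eef_pos'],s['tool_rot'],s['width'])
P,u,v=pts(im)
Rm=R.from_euler('xyz',s['tool_rot']).as_matrix()
m=(np.hypot(P[:,0]-591.5,P[:,1]+282)<25)&(P[:,2]>80)&(P[:,2]<90); q=P[m]
r=cv2.minAreaRect(q[:,:2].astype(np.float32));print(len(q),q.mean(0),r,'tool',(np.array([*r[0],84])-s['eef_pos'])@Rm)
go(591.6,-282.6,73,0.38+np.pi/2)
E
```

```text
[ 593.85647403 -283.35841948  123.39081568] [3.13817127 0.00342096 1.95196283] 42.76580624184202
573 [ 590.94018824 -283.43386702   83.4596327 ] ((591.4808349609375, -283.2625732421875), (27.422040939331055, 9.531977653503418), 22.079940795898438) tool [ 1.10746187 -2.30423327 39.37960443]
shift [1.7, -2.0, 50.4] yaw 0.001 t 14.15 n 1.209760517806843 rot [3.1382 0.0034 1.952 ]
```

View pics/w11.png

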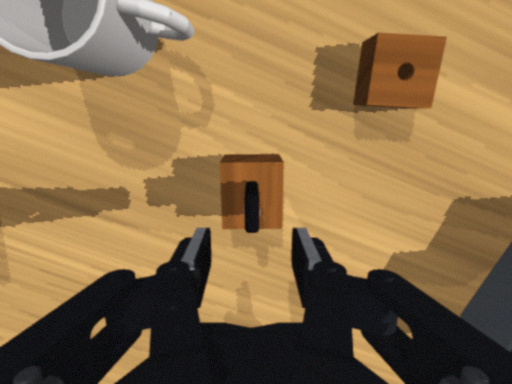

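Call:
{"api": "step_arm", "payload": {
  "linear": [
    [0.8, -2.2, 20],
    [0.8, -2.2, 40],
    [0.8, -2.2, 50],
    [0.8, -2.2, 50],
    [0.8, -2.2, 50],
    [0.8, -2.2, 50]
  ],
  "yaw": [0, 0, 0, 0, 0, 0],
  "gripper": [0, 0, 0, 0, 0, 0]
}}

```text
clock: 14.65
eef_pos: [590.8, -283.2, 72.0]
tool_rot: [3.14, 0.002, 1.952]
force: [-0.4, -0.5, -0.0]
width: 42.2
```

```bash
python3 - <<'E'
from h import *
im=cams.get_image('wrist'); save(im,'w12.png')
s=ctrl.read_state(); print(s['eef_pos'],s['tool_rot'],s['width'],s['force'])
P,u,v=pts(im)
Rm=R.from_euler('xyz',s['tool_rot']).as_matrix()
m=(np.hypot(P[:,0]-591.5,P[:,1]+282)<25)&(P[:,2]>80)&(P[:,2]<90); q=P[m]
r=cv2.minAreaRect(q[:,:2].astype(np.float32));print(len(q),q.mean(0),r,'tool',(np.array([*r[0],84])-s['eef_pos'])@Rm)
E
```

```text
[ 590.84280808 -283.25457628   72.10527919] [3.13958573e+00 1.88512419e-03 1.95197933e+00] 42.87181132855397 [-0.0786798  -0.07897022  0.71030865]
1275 [ 590.45326683 -283.2644646    83.85002079] ((591.3501586914062, -282.16827392578125), (27.867265701293945, 43.53749084472656), 21.61908531188965) tool [  0.79716476   0.89893358 -11.89446457]
```

View pics/w12.png

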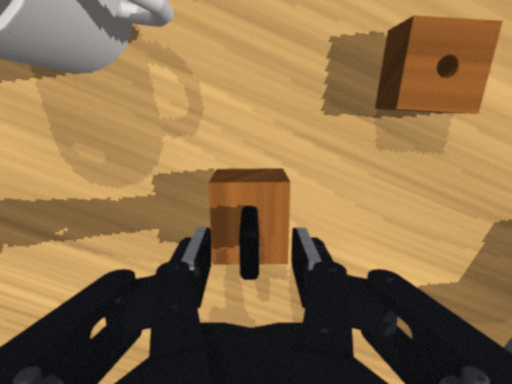

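Call:
{"api": "step_arm", "payload": {
  "linear": [
    [-0.4, 0, 0],
    [-0.4, 0, 0],
    [-0.4, 0, 0],
    [-0.4, 0, 0],
    [-0.4, 0, 0],
    [-0.4, 0, 0],
    [-0.4, 0, 0],
    [-0.4, 0, 0]
  ],
  "yaw": [0, 0, 0, 0, 0, 0, 0, 0],
  "gripper": [0, -1, -1, -1, -1, -1, -1, -1]
}}

```text
clock: 15.37
eef_pos: [590.0, -283.5, 71.0]
tool_rot: [3.141, 0.001, 1.952]
force: [-0.9, -0.3, 5.6]
width: 8.3
```

```bash
python3 - <<'E'
from h import *
s=ctrl.read_state(); print(s['eef_pos'],s['tool_rot'],s['width'],s['force'],s['torque'])
E
```

```text
[ 590.02433848 -283.45236048   70.98429482] [3.14120440e+00 5.28527025e-04 1.95186374e+00] 8.329311935808821 [-0.91746789 -0.28748283  5.64162067] [ 0.02691882  0.20639324 -0.00836905]
```

Call:
{"api": "step_arm", "payload": {
  "linear": [
    [0, 0, -10],
    [0, 0, -30],
    [0, 0, -60],
    [0, 0, -90],
    [0, 0, -120],
    [0, 0, -120],
    [0, 0, -120],
    [0, 0, -120]
  ],
  "yaw": [0, 0, 0, 0, 0, 0, 0, 0],
  "gripper": [-1, -1, -1, -1, -1, -1, -1, -1]
}}

```text
clock: 16.03
eef_pos: [589.0, -282.9, 190.0]
tool_rot: [-3.14, -0.001, 1.952]
force: [-0.3, 0.6, -0.7]
width: 8.3
```

```bash
python3 - <<'E'
from h import *
im=cams.get_image('wrist'); save(im,'w13.png')
s=ctrl.read_state(); print(s['eef_pos'],s['tool_rot'],s['width'],s['force'])
P,u,v=pts(im); Rm=R.from_euler('xyz',s['tool_rot']).as_matrix(); L=(P-s['eef_pos'])@Rm
m=(np.abs(L[:,0])<10)&(np.abs(L[:,1])<22)&(L[:,2]>-20)&(L[:,2]<66)
Q=L[m]
for z in range(-16,66,4):
    q=Q[(Q[:,2]>=z)&(Q[:,2]<z+4)]
    if len(q)>3: print(z,len(q),'x',q[:,0].min().round(1),q[:,0].max().round(1),np.median(q[:,0]).round(1),'y',q[:,1].min().round(1),q[:,1].max().round(1))
cv2.imwrite('pics/w13z.png',cv2.resize(im['frame'][150:320,170:340],None,fx=3.4,fy=3.4,interpolation=cv2.INTER_CUBIC)[:,:,::-1])
go(570,24,200,np.pi/2+0.007)
E
```

```text
[ 588.67016432 -282.66979893  189.24807105] [-3.13954251e+00 -2.21250852e-03  1.95208017e+00] 8.275952512713355 [ 0.60153292  0.38752632 -0.59132475]
-16 908 x -9.8 10.0 0.4 y -11.8 15.7
-12 149 x -9.6 9.8 0.4 y -11.8 15.9
-8 128 x -9.9 9.9 -0.2 y -12.0 -10.4
-4 58 x -8.4 8.0 0.9 y -11.9 -10.3
0 45 x -3.9 5.1 0.3 y -11.8 -9.1
4 50 x -4.6 5.3 -0.2 y -12.0 -8.2
8 44 x -4.2 5.3 0.6 y -12.0 -8.5
12 38 x -4.4 4.8 0.5 y -11.8 -9.3
16 39 x -4.5 4.9 -0.3 y -11.7 -8.9
20 36 x -4.6 5.0 0.5 y -11.8 -8.7
24 11 x -4.1 2.0 -1.0 y -11.5 -10.2
48 8 x -2.0 1.5 -0.3 y -4.0 -3.3
52 4 x -2.0 1.5 0.1 y -3.5 -3.3
shift [291.6, 96.8, -10.3] yaw 0.374 t 16.0833 n 7.372318303870814 rot [-3.1395e+00 -2.2000e-03  1.9521e+00]
```

View pics/w13z.png

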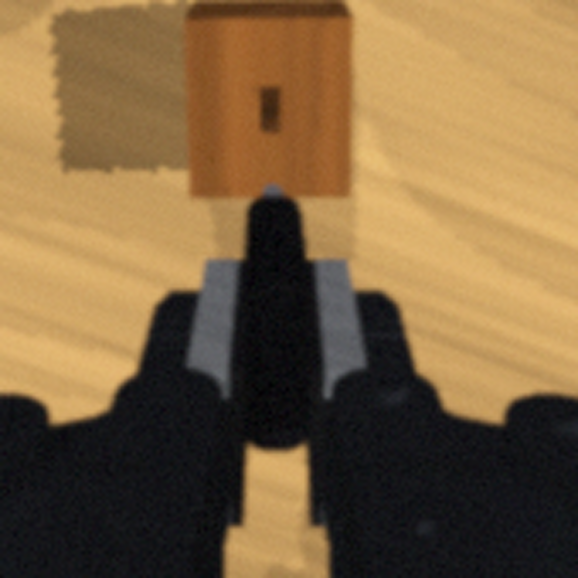

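Call:
{"api": "step_arm", "payload": {
  "linear": [
    [292, 97, -3],
    [292, 97, -3],
    [292, 97, -3],
    [292, 97, -3],
    [292, 97, -3],
    [292, 97, -3],
    [292, 97, -3],
    [292, 97, -3]
  ],
  "yaw": [0.374, 0.374, 0.374, 0.374, 0.374, 0.374, 0.374, 0.374],
  "gripper": [-1, -1, -1, -1, -1, -1, -1, -1]
}}

```text
clock: 16.75
eef_pos: [569.2, 32.2, 192.0]
tool_rot: [-3.138, -0.005, 1.586]
force: [-0.3, 0.3, -0.7]
width: 8.3
```

Call:
{"api": "step_arm", "payload": {
  "linear": [
    [0, 0, 0],
    [0, 0, 0],
    [0, 0, 0]
  ],
  "yaw": [0, 0, 0],
  "gripper": [-1, -1, -1]
}}

```text
clock: 17.0
eef_pos: [570.6, 22.3, 192.5]
tool_rot: [-3.139, 0.001, 1.577]
force: [0.4, -1.3, -0.5]
width: 8.6
```

```bash
python3 - <<'E'
from h import *
im=cams.get_image('wrist'); save(im,'w14.png')
np.savez('w14.npz',d=im['depth'],K=im['intrinsics'],T=im['cam_to_world'],f=im['frame'])
s=ctrl.read_state(); print(s['eef_pos'],s['tool_rot'],s['width'],s['force'])
P,u,v=pts(im)
q=P[(P[:,2]>110)&(P[:,2]<118)&(np.hypot(P[:,0]-570,P[:,1]-23)<40)]
print(len(q),cv2.minAreaRect(q[:,:2].astype(np.float32)))
go(568.5,23.2,190,np.pi/2+0.007)
E
```

```text
[570.75140283  21.68250423 192.69840152] [-3.13984253e+00  1.49864497e-03  1.57542297e+00] 8.435970846551175 [-0.08441016  0.54316105 -0.50129953]
3474 ((570.6464233398438, 21.779817581176758), (52.28449630737305, 52.061588287353516), 0.3898761570453644)
shift [1.5, -2.2, 2.7] yaw -0.002 t 17.05 n 0.09179666566503536 rot [-3.1398e+00  1.5000e-03  1.5754e+00]
```

View pics/w14.png

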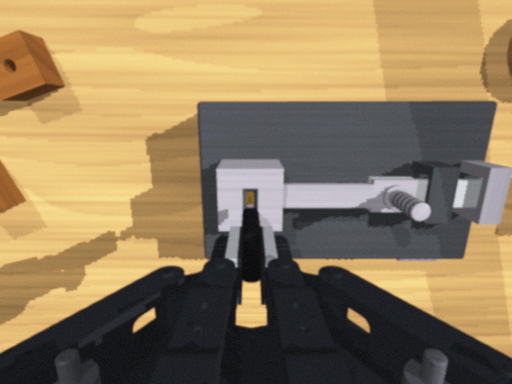

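Call:
{"api": "step_arm", "payload": {
  "linear": [
    [0.3, -2, 0],
    [0.3, -2, 6],
    [0.3, -2, 12],
    [0.3, -2, 12],
    [0.3, -2, 12],
    [0.3, -2, 12]
  ],
  "yaw": [0, 0, 0, 0, 0, 0],
  "gripper": [-1, -1, -1, -1, -1, -1]
}}

```text
clock: 17.55
eef_pos: [569.2, 24.0, 181.3]
tool_rot: [-3.141, -0.0, 1.578]
force: [-0.7, 0.0, -1.4]
width: 8.7
```

```bash
python3 - <<'E'
from h import *
im=cams.get_image('wrist')
np.savez('w15.npz',d=im['depth'],K=im['intrinsics'],T=im['cam_to_world'],f=im['frame'])
s=ctrl.read_state(); print(s['eef_pos'],s['tool_rot'],s['width'],s['force'])
cv2.imwrite('pics/w15z.png',cv2.resize(im['frame'][130:290,170:330],None,fx=3.6,fy=3.6,interpolation=cv2.INTER_CUBIC)[:,:,::-1])
im=cams.get_image('side'); cv2.imwrite('pics/s15z.png',cv2.resize(im['frame'][110:250,170:310],None,fx=4,fy=4,interpolation=cv2.INTER_CUBIC)[:,:,::-1])
im=cams.get_image('scene'); cv2.imwrite('pics/c15z.png',cv2.resize(im['frame'][140:260,190:310],None,fx=4,fy=4,interpolation=cv2.INTER_CUBIC)[:,:,::-1])
E
```

```text
[569.34228341  24.10617933 181.56187279] [ 3.14144365e+00 -7.93148477e-05  1.57783780e+00] 8.086427694430569 [-0.63852019  0.12092173 -1.05644759]
```

View pics/w15z.png

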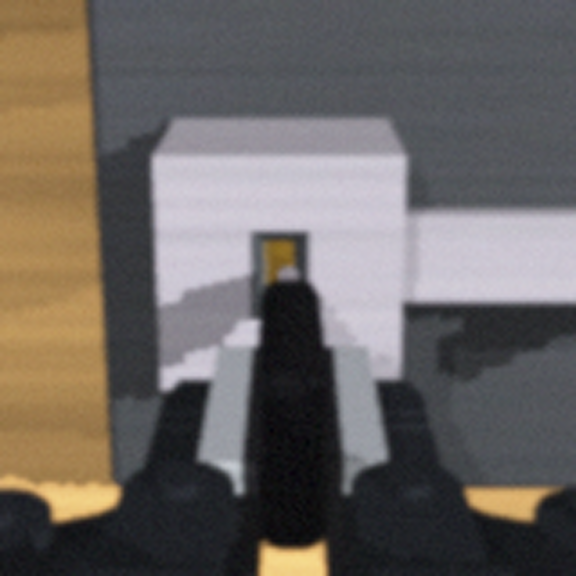

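View pics/s15z.png

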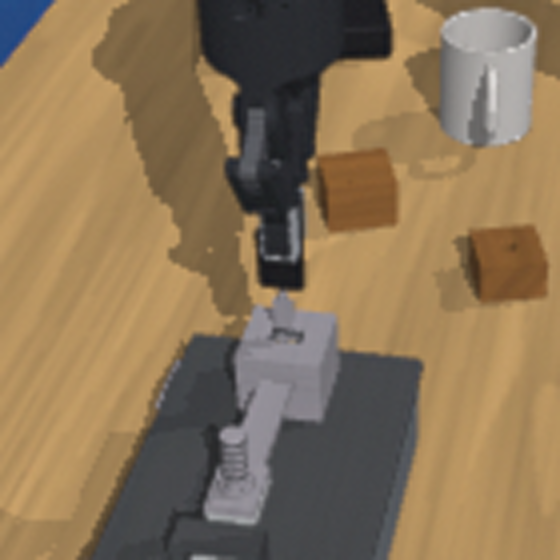

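View pics/c15z.png

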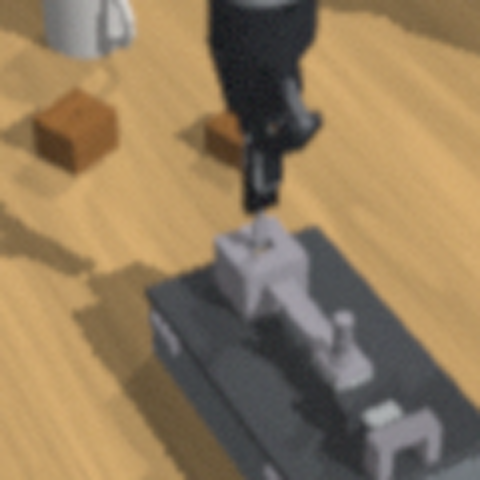

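Call:
{"api": "step_arm", "payload": {
  "linear": [
    [-1.8, -0.6, 0],
    [-1.8, -0.6, 0],
    [-1.8, -0.6, 2],
    [-1.8, -0.6, 2],
    [-1.8, -0.6, 2]
  ],
  "yaw": [0, 0, 0, 0, 0],
  "gripper": [-1, -1, -1, -1, -1]
}}

```text
clock: 18.12
eef_pos: [568.5, 22.4, 179.4]
tool_rot: [-3.141, -0.0, 1.578]
force: [0.3, 0.5, -0.5]
width: 8.2
```

```bash
python3 - <<'E'
from h import *
im=cams.get_image('wrist')
s=ctrl.read_state(); print(s['eef_pos'],s['tool_rot'],s['width'],s['force'])
cv2.imwrite('pics/w16z.png',cv2.resize(im['frame'][170:290,190:310],None,fx=5,fy=5,interpolation=cv2.INTER_CUBIC)[:,:,::-1])
E
```

```text
[568.56221295  22.41639874 179.42250713] [-3.14136508e+00 -5.56483278e-05  1.57806177e+00] 8.204166679781522 [-0.44348136  0.03281794 -0.39642386]
```

View pics/w16z.png

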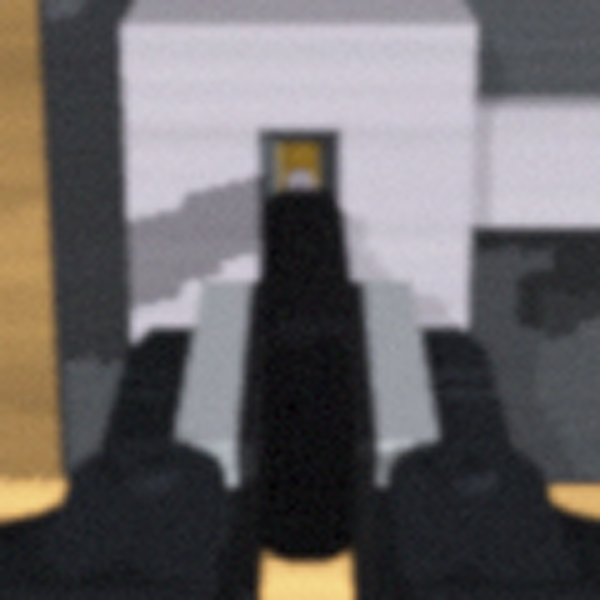

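Call:
{"api": "step_arm", "payload": {
  "linear": [
    [0, 0, 2],
    [0, 0, 4],
    [0, 0, 6],
    [0, 0, 8],
    [0, 0, 9],
    [0, 0, 9]
  ],
  "yaw": [0, 0, 0, 0, 0, 0],
  "gripper": [-1, -1, -1, -1, -1, -1]
}}

```text
clock: 18.67
eef_pos: [568.4, 22.4, 170.1]
tool_rot: [-3.141, 0.0, 1.578]
force: [0.1, -0.1, -0.9]
width: 8.0
```

Call:
{"api": "step_arm", "payload": {
  "linear": [
    [0, 0, 2],
    [0, 0, 4],
    [0, 0, 6],
    [0, 0, 8],
    [0, 0, 8],
    [0, 0, 8]
  ],
  "yaw": [0, 0, 0, 0, 0, 0],
  "gripper": [-1, -1, -1, -1, -1, -1]
}}

```text
clock: 19.17
eef_pos: [568.5, 22.3, 162.4]
tool_rot: [-3.141, 0.0, 1.578]
force: [0.5, 0.6, -0.2]
width: 7.7
```

Call:
{"api": "step_arm", "payload": {
  "linear": [
    [0, 0, 1],
    [0, 0, 2],
    [0, 0, 3],
    [0, 0, 4],
    [0, 0, 5],
    [0, 0, 6],
    [0, 0, 7],
    [0, 0, 8]
  ],
  "yaw": [0.1, -0.02, -0.1, 0.02, 0.1, -0.02, -0.1, 0],
  "gripper": [-1, -1, -1, -1, -1, -1, -1, -1]
}}

```text
clock: 19.83
eef_pos: [569.1, 22.1, 155.2]
tool_rot: [3.14, -0.0, 1.581]
force: [-0.1, 0.1, 1.1]
width: 8.6
```

Call:
{"api": "step_arm", "payload": {
  "linear": [
    [0, 0, 1],
    [0, 0, 2],
    [0, 0, 3],
    [0, 0, 4],
    [0, 0, 5],
    [0, 0, 6],
    [0, 0, 7],
    [0, 0, 7]
  ],
  "yaw": [0.1, -0.02, -0.1, 0.02, 0.1, -0.02, -0.1, 0],
  "gripper": [-1, -1, -1, -1, -1, -1, -1, -1]
}}

```text
clock: 20.5
eef_pos: [569.5, 22.2, 148.7]
tool_rot: [3.139, -0.001, 1.58]
force: [0.2, 0.7, 0.9]
width: 8.4
```

```bash
python3 - <<'E'
from h import *
im=cams.get_image('wrist')
s=ctrl.read_state(); print(s['eef_pos'],s['tool_rot'],s['width'],s['force'],s['torque'])
P,u,v=pts(im); Rm=R.from_euler('xyz',s['tool_rot']).as_matrix(); L=(P-s['eef_pos'])@Rm
q=L[(np.abs(L[:,0])<4)&(np.abs(L[:,1])<18)&(L[:,2]>-22)&(L[:,2]<-4)]
print(len(q),np.percentile(q[:,2],[5,20,50,80]),'frontY',np.percentile(q[:,1],[1,50,99]))
cv2.imwrite('pics/w17z.png',cv2.resize(im['frame'][150:310,170:330],None,fx=3.6,fy=3.6,interpolation=cv2.INTER_CUBIC)[:,:,::-1])
E
```

```text
[569.49634152  22.26507279 148.4888059 ] [ 3.13941147e+00 -4.90155167e-04  1.57000222e+00] 8.11607221304988 [-0.01904024 -0.28362073  3.19119614] [ 0.01731021 -0.01804889  0.01765578]
879 [-14.45105366 -13.68552872 -13.09413001 -12.28545309] frontY [-12.43989799  -1.57770024  14.18830272]
```

View pics/w17z.png

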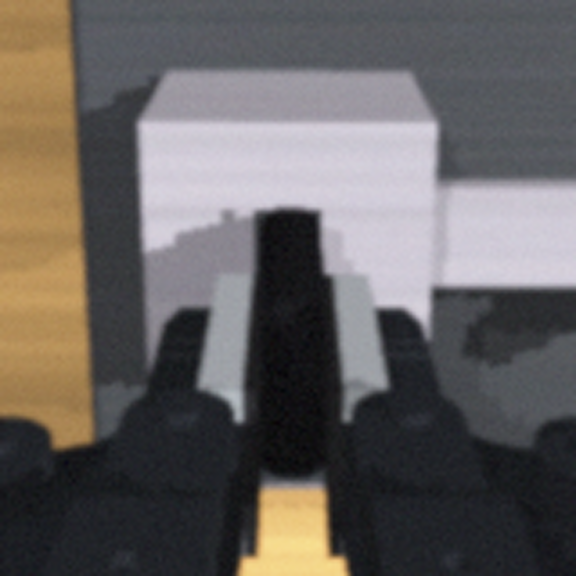

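Call:
{"api": "step_arm", "payload": {
  "linear": [
    [0, 0, 1],
    [0, 0, 2],
    [0, 0, 3],
    [0, 0, 4],
    [0, 0, 5],
    [0, 0, 6],
    [0, 0, 7],
    [0, 0, 7]
  ],
  "yaw": [0.1, -0.02, -0.1, 0.02, 0.1, -0.02, -0.1, 0],
  "gripper": [-1, -1, -1, -1, -1, -1, -1, -1]
}}

```text
clock: 21.22
eef_pos: [569.7, 22.2, 142.8]
tool_rot: [3.139, -0.0, 1.582]
force: [-2.6, -0.2, 15.1]
width: 8.3
```

```bash
python3 - <<'E'
from h import *
s=ctrl.read_state(); print(s['eef_pos'],s['tool_rot'],s['width'],s['force'],s['torque'])
E
```

```text
[569.69781355  22.16983329 142.76053915] [ 3.13873024e+00 -2.78892275e-04  1.58241343e+00] 8.320523901585062 [-2.63909753 -0.23372972 15.0863864 ] [-0.0603755   0.61707888  0.16498471]
```

Call:
{"api": "step_arm", "payload": {
  "linear": [
    [0, 0, 0],
    [0, 0, 0],
    [0, 0, 0]
  ],
  "yaw": [0.08, -0.04, 0],
  "gripper": [-1, -1, -1]
}}

```text
clock: 21.47
eef_pos: [569.8, 22.2, 142.8]
tool_rot: [3.139, 0.0, 1.584]
force: [-2.5, -0.6, 13.5]
width: 8.4
```

```bash
python3 - <<'E'
from h import *
im=cams.get_image('wrist')
s=ctrl.read_state(); print(s['eef_pos'],s['tool_rot'],s['width'],s['force'],s['torque'])
P,u,v=pts(im); Rm=R.from_euler('xyz',s['tool_rot']).as_matrix(); L=(P-s['eef_pos'])@Rm
q=L[(np.abs(L[:,0])<4)&(np.abs(L[:,1])<18)&(L[:,2]>-22)&(L[:,2]<-4)]
print(len(q),np.percentile(q[:,2],[5,20,50,80]),'Y',np.percentile(q[:,1],[1,50,99]))
q=P[(P[:,2]>108)&(P[:,2]<120)&(abs(P[:,0]-590)<6)&(abs(P[:,1]-22)<24)]; print('face z',np.median(q[:,2]))
cv2.imwrite('pics/w18z.png',cv2.resize(im['frame'][150:310,170:330],None,fx=3.6,fy=3.6,interpolation=cv2.INTER_CUBIC)[:,:,::-1])
im=cams.get_image('side'); cv2.imwrite('pics/s18z.png',cv2.resize(im['frame'][150:250,180:280],None,fx=5,fy=5,interpolation=cv2.INTER_CUBIC)[:,:,::-1])
E
```

```text
[569.79867495  22.24762863 142.78267332] [3.13850216e+00 6.96268277e-05 1.57721177e+00] 8.096072930686876 [-3.20932983 -0.29466185 13.85423141] [-0.11137418  0.62400661  0.14467853]
870 [-14.36433507 -13.53767239 -12.92936134 -12.08409594] Y [-12.32000128  -1.54280114  14.20878089]
face z 114.48754835311153
```

View pics/w18z.png

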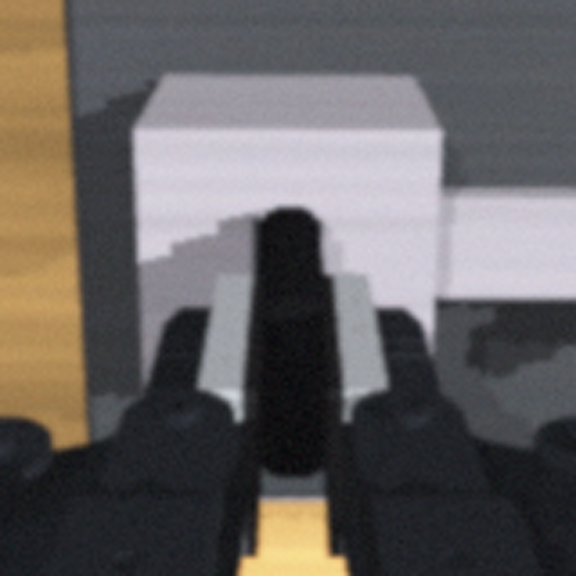

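View pics/s18z.png

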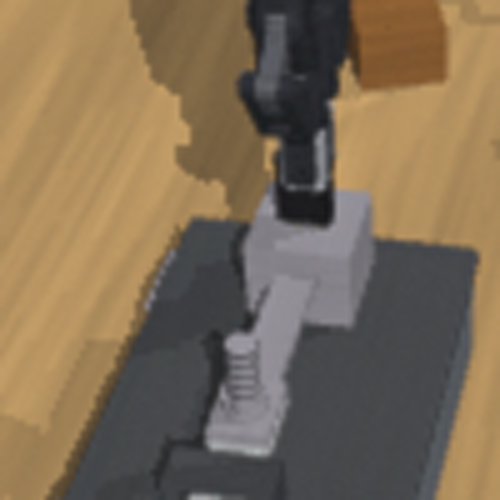

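Call:
{"api": "step_arm", "payload": {
  "linear": [
    [0.1, 0, 0],
    [0.2, 0, 0],
    [0.3, 0.1, 0],
    [0.4, 0.1, 0],
    [0.6, 0.2, 0],
    [0.6, 0.2, 0]
  ],
  "yaw": [0.12, 0.24, 0.36, 0.48, 0.6, 0.6],
  "gripper": [-1, -1, -1, -1, -1, -1]
}}

```text
clock: 22.07
eef_pos: [570.4, 23.4, 142.8]
tool_rot: [3.138, -0.002, 0.975]
force: [-1.0, 0.0, 14.3]
width: 8.1
```

```bash
python3 - <<'E'
from h import *
im=cams.get_image('wrist')
s=ctrl.read_state(); print(s['eef_pos'],s['tool_rot'],s['width'],s['force'],s['torque'],s['qpos'][-1])
cv2.imwrite('pics/w19.png',im['frame'][:,:,::-1])
E
```

```text
[570.43898685  23.33583343 142.8053052 ] [ 3.13841467e+00 -2.33395435e-03  9.78632863e-01] 8.242121638228936 [-2.4133975  -0.27221374 14.63786246] [0.08481008 0.48733203 0.01122307] 1.0165635771097858
```

View pics/w19.png

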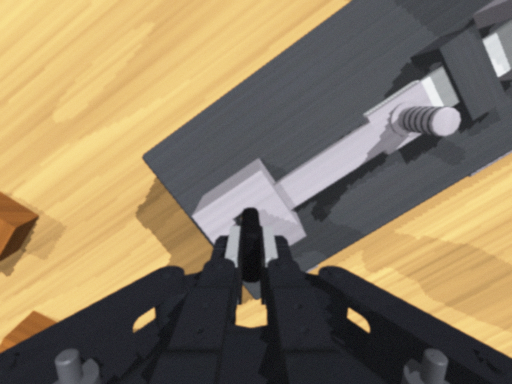

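Call:
{"api": "step_arm", "payload": {
  "linear": [
    [0.1, 0, 0],
    [0.2, 0, 0],
    [0.3, 0.1, 0],
    [0.4, 0.1, 0],
    [0.6, 0.2, 0],
    [0.6, 0.2, 0]
  ],
  "yaw": [0.12, 0.24, 0.36, 0.48, 0.6, 0.6],
  "gripper": [-1, -1, -1, -1, -1, -1]
}}

```text
clock: 22.62
eef_pos: [571.5, 23.8, 142.8]
tool_rot: [3.14, -0.005, 0.375]
force: [-1.4, 0.7, 14.1]
width: 8.3
```

```bash
python3 - <<'E'
from h import *
im=cams.get_image('wrist')
s=ctrl.read_state(); print(s['eef_pos'],s['tool_rot'],s['width'],s['force'],s['torque'],s['qpos'][-1])
cv2.imwrite('pics/w20.png',im['frame'][:,:,::-1])
E
```

```text
[571.4936458   23.77787623 142.86121361] [ 3.1400482  -0.0047662   0.37900767] 8.033094830331594 [-1.24254433  0.57912797 13.80069457] [ 0.1229843   0.25064759 -0.00294291] 0.5724105321762364
```

View pics/w20.png

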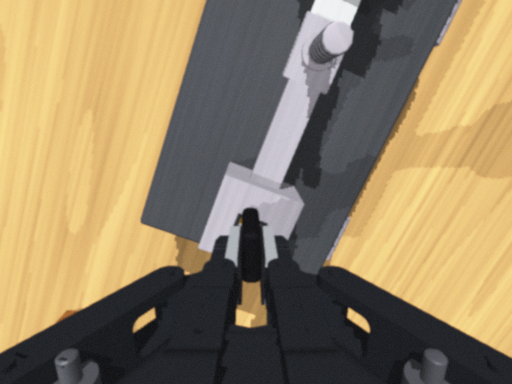

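Call:
{"api": "step_arm", "payload": {
  "linear": [
    [0.1, 0, 0],
    [0.2, 0, 0],
    [0.3, 0.1, 0],
    [0.4, 0.1, 0],
    [0.4, 0.1, 0],
    [0.4, 0.1, 0]
  ],
  "yaw": [0.12, 0.24, 0.36, 0.48, 0.48, 0.48],
  "gripper": [-1, -1, -1, -1, -1, -1]
}}

```text
clock: 23.17
eef_pos: [572.5, 23.6, 142.9]
tool_rot: [-3.141, -0.006, -0.1]
force: [-0.0, -0.1, 12.1]
width: 8.4
```

```bash
python3 - <<'E'
from h import *
im=cams.get_image('wrist')
s=ctrl.read_state(); print(s['eef_pos'],s['tool_rot'],s['width'],s['force'],s['torque'],s['qpos'][-1])
cv2.imwrite('pics/w21.png',im['frame'][:,:,::-1])
E
```

```text
[572.50304193  23.61036359 142.86551293] [-3.14072908 -0.00612109 -0.0999871 ] 8.313042011928246 [ 0.29983945  0.37532903 13.41144031] [ 0.03042774 -0.10276487  0.0488163 ] 0.2159507807449081
```

View pics/w21.png

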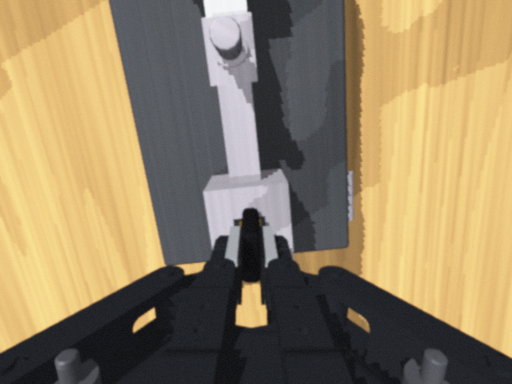

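Call:
{"api": "step_arm", "payload": {
  "linear": [
    [0, 0, 0],
    [0, 0, 0],
    [0, 0, 0]
  ],
  "yaw": [0.05, 0.08, 0.08],
  "gripper": [-1, -1, -1]
}}

```text
clock: 23.47
eef_pos: [572.6, 23.5, 142.9]
tool_rot: [-3.14, -0.006, -0.181]
force: [0.2, -0.3, 12.5]
width: 8.6
```

```bash
python3 - <<'E'
from h import *
im=cams.get_image('wrist')
s=ctrl.read_state(); print(s['eef_pos'],s['tool_rot'],s['width'],s['force'],s['torque'],s['qpos'][-1])
cv2.imwrite('pics/w22z.png',cv2.resize(im['frame'][0:260,150:350],None,fx=2.3,fy=2.3,interpolation=cv2.INTER_CUBIC)[:,:,::-1])
P,u,v=pts(im); Rm=R.from_euler('xyz',s['tool_rot']).as_matrix(); L=(P-s['eef_pos'])@Rm
q=L[(np.abs(L[:,0])<10)&(np.abs(L[:,1])<18)&(L[:,2]>-22)&(L[:,2]<-9)]
print(np.percentile(q[:,2],[20,50,80]),'Y',np.percentile(q[:,1],[1,50,99]),cv2.minAreaRect(q[:,:2].astype(np.float32)))
m=(np.hypot(P[:,0]-570,P[:,1]-130)<25)
q=P[m&(P[:,2]>138)&(P[:,2]<146)];print('pin top',len(q),q.mean(0) if len(q) else '',cv2.minAreaRect(q[:,:2].astype(np.float32)))
q=P[m&(P[:,2]>104)&(P[:,2]<107.5)];print('flange',len(q),q.mean(0),q.min(0),q.max(0))
for c in ['side','scene']:
    im=cams.get_image(c); save(im,c+'22.png')
    P,u,v=pts(im); m=(np.hypot(P[:,0]-570,P[:,1]-130)<20); q=P[m&(P[:,2]>138)&(P[:,2]<146)]
    print(c,'pin top',len(q),q.mean(0) if len(q) else '')
    g=im['frame'][140:280,170:310] ; cv2.imwrite(f'pics/{c}22z.png',cv2.resize(g,None,fx=4,fy=4,interpolation=cv2.INTER_CUBIC)[:,:,::-1])
E
```

```text
[572.60274001  23.48510317 142.84191883] [-3.14035067 -0.00620351 -0.1796072 ] 8.587786887179705 [ 1.79565649  0.34205797 11.74339729] [ 0.04762375 -0.17273856  0.23005259] 0.1563157182227469
[-14.32563157 -13.19466994 -12.39589267] Y [-12.40549332  -4.36638192  14.33885196] ((-0.5442781448364258, 1.2551641464233398), (19.752159118652344, 28.28789520263672), 2.078300952911377)
pin top 879 [570.32094304 126.06284497 141.000656  ] ((570.186279296875, 126.1766357421875), (13.919588088989258, 13.963401794433594), 17.32610321044922)
flange 331 [571.83604168 123.29988023 105.26683337] [557.50953081 117.12556516 104.01526055] [580.91287082 139.66628117 107.23902778]
side pin top 25 [569.74915639 128.55175482 140.54588811]
scene pin top 17 [570.64538669 128.26347149 141.38950696]
```

View pics/w22z.png

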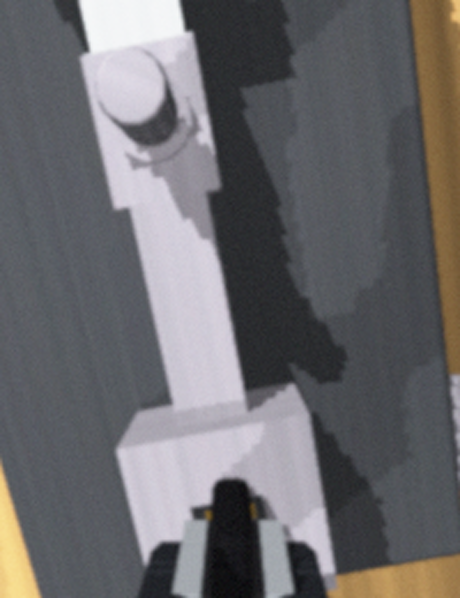

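View pics/side22z.png

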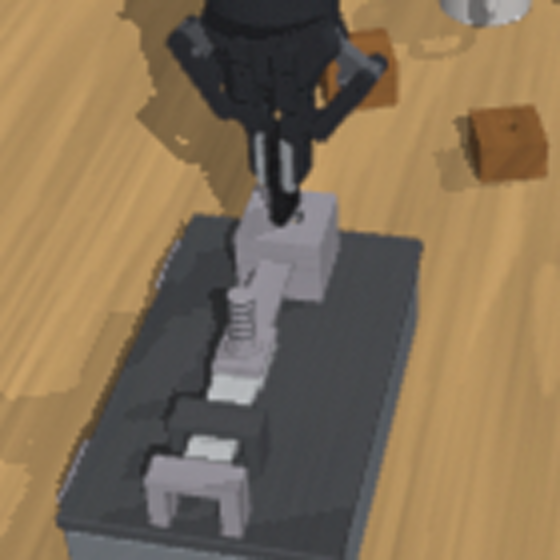

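```bash
python3 - <<'E'
from h import *
s=ctrl.read_state(); print(s['clock'],s['force'],s['torque'],s['width'])
print(ctrl.finish_job())
s=ctrl.read_state(); print(s['clock'],s['eef_pos'],s['force'],s['torque'],s['width'])
E
```

```text
23.6167 [-0.17160503  0.79181227 12.21102861] [ 0.04156336 -0.23368826  0.23481554] 7.93887587066555
the job is handed in; nothing more can be done
None
the job is handed in; nothing more can be done
```

The pin is in and let go, and the key is home, turned to its stop and still held. The job was handed in at 23.6 s and reported no verdict.

**Pin:** I put it down through link and bolt until it pressed back with about 6 N, then let go. Afterwards its top read 141 mm with the axis upright, as it should for a seated flange.

**Key:** I worked it in with ±0.1 rad twists until the shoulder met the face at about 14 N. The bow top measured about 156 mm, which is fully home. I then turned the gripper about 1.76 rad clockwise.

**Last checks:**
- The twisting moment on the tool was 0.23 N m, above the 0.15 N m spring figure, so the cylinder should be at its stop.
- The pin had moved about 15 to 17.5 mm towards the lock, depending on the camera, and still stood upright. The last side picture shows the bolt drawn out of its keeper.
- The grip was still closed on the key, with about 12 N pressing down.
- I aimed no move at the drive, tape or mug, and I did not measure their positions again at the end.

**Disagreements:**
- The cameras differed by 1 to 2 mm, including on the pin's final place (y 126.1 from the wrist camera, about 128.4 from the others).
- The key axis worked out from the gripper pose was 1 to 2 mm off the lock centre in x, but the side force was small (under 2 N). I took this for calibration error.

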